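# Load the hat-block sanding slope

## Robot

A 6-joint arm with a two-finger parallel gripper is mounted at the origin on the work surface. World frame = base frame: x ahead of the robot, y to its left, z up, the work surface at z = 0. Lengths are in mm, angles in degrees, forces in N, time in s.
With the tool pointing down it reaches from about 275 to 850 mm from the base axis. Payload 5.2 kg.
Tool frame: the origin (TCP) lies midway between the tips of the shut fingers; the grasp point (between the pads) lies behind it (ctrl.grip_point_offset is the z of the grasp point in the tool frame, in mm); z points along the fingers, y is the line along which they close (so a half turn about z gives the same grasp; the last joint's range is limited). The gripper opens to 85 mm and grips with 20 to 120 N. Pads are 22 mm wide; open, the fingers measure 114 mm over their backs; the gripper's body (76 mm by 85 mm) begins 54 mm behind the grasp point. The pads swing forward as they close: fully open they stand 13 mm farther back than shut.
Start: joints at [61.089, 14.817, 87.949, -0, 77.235, -11.62], TCP at [163.459, 525.153, 194.01] pointing down, gripper open.
Joint ranges: [-179.93, 179.93], [-52.35, 119.4], [10.71, 147.94], [-69.91, 249.91], [12.55, 155.21], [-178.61, 178.61]. Speed limits (degrees/s): [147.25, 147.25, 180, 180, 180, 180].

## Interface

Orientations are given as [roll, pitch, yaw] about the fixed x, y, z axes, in that order (R = Rz(yaw) Ry(pitch) Rx(roll)).
In Python, from plant import ctrl gives the robot as it stands. The module is installed in compiled form; this text tells all that it offers.
- The arm moves only by the tool servo_tool, never from a script. Its argument "motion" is a list of rows, each a list of 6 numbers: the shift along the tool's x, y, z in mm, then the turn, a rotation vector about the tool's x, y, z in degrees. In form: [[x, y, z, rx, ry, rz], ...]. A call has 1 to 10 rows; each row is the pose to reach, as a shift and turn from the pose commanded when the call began, along the tool's axes at that moment; what a row does not reach only later rows make up. A row lasts 1/10 s, in which the tool goes at most 50 mm and 8.59 degrees, less where a joint would pass 70% of its speed; a pose out of reach is approached as far as the arm can. A call with a gripper value outside its range is refused whole. "jaw" is the opening, from 0 (shut) to 1 (fully open), set as the call begins (left out, the last holds). The fingers move at their own pace and stop on an object; "grip_force" is the grip in N (left out, the last holds). Time passes only in rows, so rows that repeat a pose let the fingers close. It gives the time, the measured TCP pose, the force, the opening and the grip force at its end, in the units of the state.
- ctrl.sense(): the state, without advancing time (a new reading comes with each control period).
- ctrl.snapshot(name): name is "side" or "top"; returns (picture, depth): 384x512x3 uint8, red, green, blue; 384x512 float32, mm along the optical axis (not along the pixel's ray), 0 where there is no reading.
- ctrl.camera_info(name): a dict with "fovy" (degrees; the focal length in pixels is half the picture's height over the tangent of half this angle, whatever the lens; pixels are square), "cx", "cy" (the principal point, pixels), "rvec" (rotation vector, rad) and "tvec" (3), from world to camera coordinates, as OpenCV has them. Camera axes: x right, y down, z forward; pixel columns grow to the right and rows downward; lengths in mm; the calibration is good to about 2 mm. A picture is of the moment at which its call begins. camera_info takes no time and is no camera call.
- ctrl.finish_job(): hands the job in; it is judged then, once.
Trained networks look in the newest picture that a camera, given by its name, has taken for a name from the list of things; names that differ only in an ending like _2 or _b are one class to them, and where a whole thing is asked for, a point or a joint stands for the part that bears it (a point fixed in the world has none). Each returns a list of dicts, best first, with "p" (0 to 1); they miss things now and then, are a little off and sometimes report something else, mostly with a low value. They report only what shows in the picture. A call takes as long as a camera call.
- ctrl.masks_of(query, camera): "region" (384x512 bool, what is visible of it) and "extent" ([left, top, right, bottom] in pixels, round what is visible of it).
The state is a dict: "t": time; "qpos": joint angles; "dq": joint speeds; "joint_efforts": joint torques, N m; "eef_pos": TCP position; "orientation": TCP orientation; "contact_force": force on the tool from outside, world axes, zero at the start; "wrist_torque": the same for the moment, N m; "gripper_width": opening from 0.0 (shut) to 1.0 (fully open); "grasp_force": force on a finger pad.
Only numpy, scipy, OpenCV 4.12 (cv2) and the standard library are available. Lean on these libraries where they do the work, as an engineer would, in place of code of your own. Each camera call takes 0.05 s, during which the arm holds its last target. There are 200 camera calls.

## Task

Get the sanding slope ready for the next batch: with the T-key, open its clamp bar fully, then lay every hat-block section that is on the bench flat on the slope, side by side, each with its square foot down against the bottom cleat and its rounded nose up the slope. When all are on, close the clamp bar fully onto them with the T-key, and finish with the key standing back in its holder. Leave the other things on the bench alone.

Things in the scene. Friction and masses are not known exactly. Their poses are not given: they have to be found in the camera images.
- deck: Sanding slope's plywood deck, 430 mm wide, tilted 20 degrees, low edge towards the robot. Along the low edge a full-width wooden cleat, 16 mm high, 20 thick. Origin: on the surface at the middle of the cleat's uphill face, 36 mm above the bench. x runs up the slope, y along the cleat to the left, z square out of the deck. Deck spans x = -22 to 216 mm.
- bar_face (a point): Clamp bar: wooden bar with a cork face across the deck, parallel to the cleat, 27 mm high, 22 thick, 392 long, centred on the deck. The point is the middle of the cork face's lower edge: at deck x = 111 mm clamped, 121 mm fully open, so a 110 mm section drops in only when open and is held with under 1 mm of play when clamped. Closing pushes sections home.
- cam (a joint): Turn of the steel cam screw uphill of the clamp bar, rad: 0 = fully clamped (stop), 1.3 = fully open (stop). Opens anticlockwise, clamps clockwise, looking down onto the deck. The bar moves 7.7 mm per rad. Friction about 0.12 N m; stays where it is left. Starts closed or nearly so.
- socket (a point): Centre of the mouth of the square recess in the cam screw's 34 mm square steel head, on its axis: deck x = 174, y = 0, z = 39 mm. Recess 14 mm square, 18 deep, 3 mm lead-in chamfer, axis square to the deck. The point turns with the screw; z points out of the deck, x and y lie parallel to the recess's sides (x straight up the slope when clamped).
- key: Steel T-key, 0.22 kg, fits the recess. Origin: centre of the tip's end; z runs up the shank to the handle. Shank 12 mm square (sides along x and y; last 4 mm 10 mm square). Handle: crossbar along x, 100 mm long, 16 x 16 mm, centre at z = 103 mm, top at 111 mm. Starts standing in the holder. In the recess it has some 0.2 rad of turning play each way.
- holder: Fixed wooden key holder, a block 60 x 60 x 45 mm on the bench. Origin: centre of its underside. In its top, on the centre, an upright round hole 19 mm in diameter (3 mm chamfer), 38 mm deep; its floor is 7 mm above the bench, where the standing key's tip rests (the key may lean a little).
- cone: Bystander: paper thread cone standing on the bench, 60 mm across, 108 mm high; origin at the centre of its base.
- pliers: Bystander: pliers with blue handles lying on the bench, about 190 mm long; origin near the middle, on the underside.
- brush: Bystander: brush lying on the bench; origin near its middle, on the underside.
- section1: Hat-block section, may be absent: laminated pale-wood block 110 mm long (its x), 40 wide (y), 34 high (z), 0.1 kg. The foot (-x end) is square-cut, the nose (+x end) rounded over (radius 17 mm); a dark dowel plug in the top lies 19 mm from the foot. Origin: centre of the underside. Starts on the bench on its underside. All are alike.
- section1_foot (a point): Middle of the lower edge of section1's square foot end (55 mm from its origin along its -x).
- section2: Hat-block section, may be absent: laminated pale-wood block 110 mm long (its x), 40 wide (y), 34 high (z), 0.1 kg. The foot (-x end) is square-cut, the nose (+x end) rounded over (radius 17 mm); a dark dowel plug in the top lies 19 mm from the foot. Origin: centre of the underside. Starts on the bench on its underside. All are alike.
- section2_foot (a point): Middle of the lower edge of section2's square foot end (55 mm from its origin along its -x).
- section3: Hat-block section, may be absent: laminated pale-wood block 110 mm long (its x), 40 wide (y), 34 high (z), 0.1 kg. The foot (-x end) is square-cut, the nose (+x end) rounded over (radius 17 mm); a dark dowel plug in the top lies 19 mm from the foot. Origin: centre of the underside. Starts on the bench on its underside. All are alike.
- section3_foot (a point): Middle of the lower edge of section3's square foot end (55 mm from its origin along its -x).
- section4: Hat-block section, may be absent: laminated pale-wood block 110 mm long (its x), 40 wide (y), 34 high (z), 0.1 kg. The foot (-x end) is square-cut, the nose (+x end) rounded over (radius 17 mm); a dark dowel plug in the top lies 19 mm from the foot. Origin: centre of the underside. Starts on the bench on its underside. All are alike.
- section4_foot (a point): Middle of the lower edge of section4's square foot end (55 mm from its origin along its -x).

How it is judged (in metres and radians):
On the way, in this order (a step that is already met when the one before it is completed fails the run):
1. the clamp bar is opened with the key (cam screw past 1.1 rad, key tip in the recess) (value of joint cam above 1.1 rad and z of key in the frame of socket below -0.006 m and distance between key and socket below 0.025 m).
2. with the clamp bar open (cam screw past 0.9 rad), every section lies flat on the slope between cleat and bar, foot down, the foot within 12 mm of the cleat (x of section1_foot in the frame of deck between -0.004 and 0.012 m and z of section1_foot in the frame of deck between -0.005 and 0.005 m and y of section1_foot in the frame of deck between -0.195 and 0.195 m and angle between the z axis of each of section1, section2, section3, section4 and the z axis of deck, either way round below 0.08 rad and angle between the x axis of each of section1, section2, section3, section4 and the x axis of deck, either way round below 0.1 rad and x of section2_foot in the frame of deck between -0.004 and 0.012 m and z of section2_foot in the frame of deck between -0.005 and 0.005 m and y of section2_foot in the frame of deck between -0.195 and 0.195 m and x of section3_foot in the frame of deck between -0.004 and 0.012 m and z of section3_foot in the frame of deck between -0.005 and 0.005 m and y of section3_foot in the frame of deck between -0.195 and 0.195 m and x of section4_foot in the frame of deck between -0.004 and 0.012 m and z of section4_foot in the frame of deck between -0.005 and 0.005 m and y of section4_foot in the frame of deck between -0.195 and 0.195 m and value of joint cam above 0.9 rad), for 0.2 s.
3. the clamp bar is closed with the key (cam screw under 0.12 rad, key tip in the recess) (value of joint cam below 0.12 rad and z of key in the frame of socket below -0.006 m and distance between key and socket below 0.025 m).
At the end, for the whole second after the job is handed in: Every section flat on the deck (0.08 rad, 5 mm), straight up the slope (0.10 rad), foot within 5 mm of the cleat and 195 mm of the deck's middle line; cam screw under 0.12 rad; key in its holder (10 mm off centre at most, tip under 15 mm high, lean under 0.3 rad); all at rest (x of section1_foot in the frame of deck between -0.004 and 0.005 m and z of section1_foot in the frame of deck between -0.005 and 0.005 m and y of section1_foot in the frame of deck between -0.195 and 0.195 m and angle between the z axis of each of section1, section2, section3, section4 and the z axis of deck, either way round below 0.08 rad and angle between the x axis of each of section1, section2, section3, section4 and the x axis of deck, either way round below 0.1 rad and x of section2_foot in the frame of deck between -0.004 and 0.005 m and z of section2_foot in the frame of deck between -0.005 and 0.005 m and y of section2_foot in the frame of deck between -0.195 and 0.195 m and x of section3_foot in the frame of deck between -0.004 and 0.005 m and z of section3_foot in the frame of deck between -0.005 and 0.005 m and y of section3_foot in the frame of deck between -0.195 and 0.195 m and x of section4_foot in the frame of deck between -0.004 and 0.005 m and z of section4_foot in the frame of deck between -0.005 and 0.005 m and y of section4_foot in the frame of deck between -0.195 and 0.195 m and value of joint cam below 0.12 rad and horizontal distance between key and holder below 0.01 m and z of key in the frame of holder below 0.015 m and angle between key's own z axis and vertical below 0.3 rad and linear speed of each of section1, section2, section3, section4, key below 0.02 m/s); the robot touches nothing.
It fails at once if a bystander (thread cone, pliers or brush) is moved by more than 30 mm (distance of any of cone, pliers, brush from where it was at the start of the episode above 0.03 m).
Of section1, section2, section3, section4 only 2 to 4 are there at a start; the rules pass over those that are not, and their reading is None.
At some moment in a run one of section1, section2, section3, section4 may be knocked a few centimetres aside while the robot is not near it.
It also fails if it takes over 210 s, if anything falls off the work surface, if the arm or the gripper's body presses on something with over 40 N, if the wrist force passes 120 N, or if a joint passes its speed limit or range.

## Working session

There is one attempt and no reset: what is moved stays moved. The work goes in short steps, Python scripts to look and compute and a tool call to move; the robot and the scene stay as the last step left them, time stands still between calls to the robot, and variables do not carry over. Pictures are saved under pics/ and viewed, at most 14 in all, crops included, and the job is handed in when it is done.

Besides the shell and the picture viewer there is one more tool, called after "Call:" as name([rows], argument=value, ...), one row to a line, values as JSON. servo_tool: Moves the arm, as the interface text tells. Its arguments: {"type":"object","properties":{"motion":{"type":"array","items":{"type":"array","items":{"type":"number"}}},"jaw":{"type":"number"},"grip_force":{"type":"number"}},"required":["motion"]}

```bash
mkdir -p pics; cat > h.py <<'E'
import numpy as np, cv2
from plant import ctrl
from scipy.spatial.transform import Rotation as R
def cam(n):
    i=ctrl.camera_info(n); f=192/np.tan(np.radians(i['fovy']/2))
    Rm=cv2.Rodrigues(np.array(i['rvec'],float))[0]; return f,i['cx'],i['cy'],Rm,np.array(i['tvec'],float).ravel()
def cloud(n,depth):
    f,cx,cy,Rm,t=cam(n); v,u=np.mgrid[:384,:512]
    P=np.stack([(u-cx)/f*depth,(v-cy)/f*depth,depth],-1); return (P-t)@Rm
def proj(n,p):
    f,cx,cy,Rm,t=cam(n); q=np.atleast_2d(p)@Rm.T+t; return np.c_[q[:,0]/q[:,2]*f+cx,q[:,1]/q[:,2]*f+cy]
def snap(n,name=None,scale=1.5):
    im,d=ctrl.snapshot(n)
    if name: cv2.imwrite('pics/'+name,cv2.resize(im[...,::-1],None,fx=scale,fy=scale))
    return im,d
def tool():
    s=ctrl.sense(); return np.array(s['eef_pos']),R.from_euler('xyz',s['orientation'],degrees=True),s
def delta(p,Rt):
    """row in tool axes to go to pose p,Rt"""
    p0,R0,_=tool(); return np.round(np.r_[R0.inv().apply(np.array(p)-p0),(R0.inv()*Rt).as_rotvec(degrees=True)],1)
E
python3 - <<'E'
from h import *
print(ctrl.sense(), ctrl.grip_point_offset)
for n in('top','side'):
    im,d=snap(n,n+'0.png'); P=cloud(n,d)
    i=ctrl.camera_info(n); f,cx,cy,Rm,t=cam(n); print(n,i['fovy'],'campos',-Rm.T@t)
    for q in('section1','key','holder','deck','cone','pliers','brush','bar_face','cam'):
        for m in ctrl.masks_of(q,n):
            r=m['region']&(d>0)
            if m['p']>.3 and r.sum()>5: print(n,q,round(m['p'],2),m['extent'],r.sum(),np.median(P[r],0).round(),P[r].max(0).round(),P[r].min(0).round())
E
```

```text
{'t': 0.0, 'qpos': array([ 6.10876322e+01,  1.48569215e+01,  8.80110644e+01,  2.96160466e-05,
        7.72352971e+01, -1.16208624e+01]), 'dq': array([ 0.04348735, -0.02498525, -0.05895715, -0.02513301, -0.0888075 ,
        0.07392975]), 'joint_efforts': array([ 5.25176001e-04, -4.46015632e+01, -2.90578973e+01, -6.94907180e-05,
        1.16912689e-02, -3.19500607e-06]), 'eef_pos': array([163.17295865, 524.61290487, 193.19681413]), 'orientation': array([-1.79898840e+02, -2.08330314e-02,  1.62708470e+02]), 'contact_force': array([-0.46319057, -0.43806151,  0.06539025]), 'wrist_torque': array([-0.02169309,  0.0819018 ,  0.00220972]), 'grasp_force': 0.0, 'gripper_width': 1.0028471470941058} -18.700000000000003
top 44.368601883615646 campos [ 391.92298483  -15.43921346 1438.72894487]
top section1 0.93 [321.8, 217.4, 336.8, 254.1] 473 [ 399. -246.   34.] [ 453. -225.   43.] [ 348. -270.   14.]
top section1 0.71 [345.8, 154.7, 371.7, 194.8] 515 [ 586. -346.   33.] [ 642. -315.   42.] [ 532. -382.    3.]
top section1 0.63 [319.5, 163.0, 333.3, 199.2] 480 [ 561. -242.   33.] [ 617. -217.   42.
[... 2063 characters left out ...]
der 0.98 [126.7, 190.1, 151.9, 213.6] 509 [357. 248.  33.] [404. 296.  49.] [329. 231.   0.]
side deck 0.61 [161.0, 141.3, 305.5, 252.3] 8412 [572.  60.  68.] [827. 528. 141.] [ 458. -109.   -0.]
side cone 0.71 [323.6, 190.2, 342.9, 228.8] 496 [ 757. -153.   43.] [903. -39. 110.] [ 739. -173.   -2.]
side pliers 0.65 [150.7, 229.9, 220.5, 254.4] 498 [397.  22.  11.] [459. 118.  15.] [339. -53.  -1.]
side brush 0.7 [275.8, 168.6, 296.5, 177.7] 94 [837. 141.  16.] [875. 153.  23.] [801. 134.   4.]
side bar_face 0.85 [195.2, 148.3, 271.4, 209.4] 997 [591.  77. 102.] [631. 307. 110.] [579. -89.  73.]
side cam 0.74 [234.5, 156.8, 254.6, 176.4] 319 [635.  95. 116.] [670. 165. 140.] [609.  77.  90.]
```

View pics/top0.png

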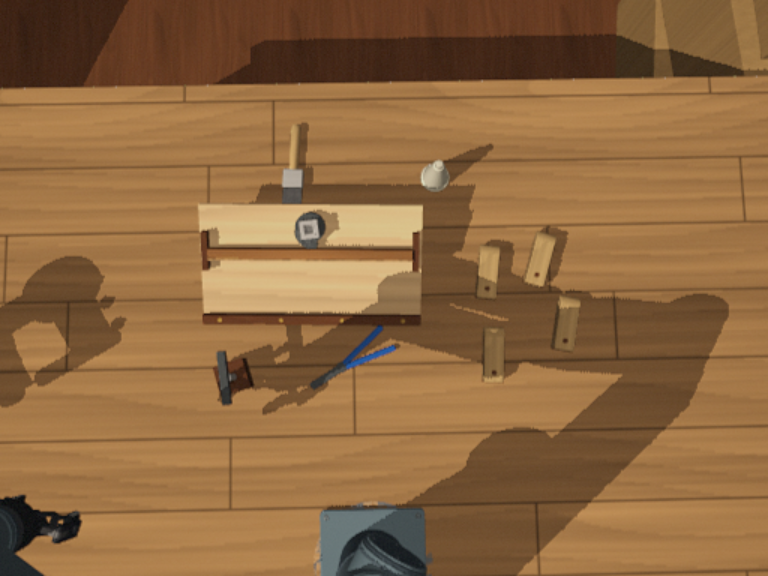

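View pics/side0.png

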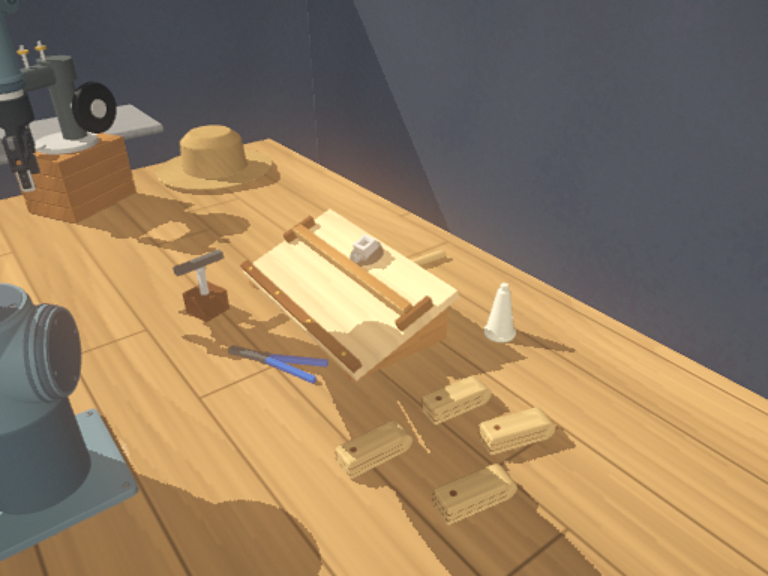

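```bash
cat > scene.py <<'E'
from h import *
def rect(pts):
    (c,(w,h),a)=cv2.minAreaRect(pts.astype(np.float32)); 
    if w<h: a+=90; w,h=h,w
    a=(a+90)%180-90; return np.round([*c,w,h,a],1)
def best(q,n,k=1): return [m for m in ctrl.masks_of(q,n) if m['p']>.4][:k]
def sections(n,d,P):
    out=[]
    for m in ctrl.masks_of('section1',n):
        if m['p']<.2: continue
        r=cv2.erode(m['region'].astype(np.uint8),np.ones((2,2)))>0
        p=P[(r)&(d>0)]; z=np.percentile(p[:,2],80)
        p=p[abs(p[:,2]-z)<5]; c=rect(p[:,:2]) if len(p)>30 else None; out.append((round(m['p'],2),round(z),c))
    return out
E
python3 - <<'E'
from scene import *
for n in('top','side'):
    im,d=snap(n); P=cloud(n,d)
    k=best('key',n)[0]['region']&(d>0); p=P[k]; p=p[(p[:,2]>100)&(p[:,2]<130)&(p[:,1]<330)]; print(n,'key',rect(p[:,:2]),np.median(p[:,2]))
    h=best('holder',n)[0]['region']&(d>0); p=P[h]; p=p[(p[:,2]>38)&(p[:,2]<52)]; print('holder',rect(p[:,:2]),np.median(p[:,2]))
    D=best('deck',n)[0]['region'] if n=='top' else best('deck',n)[0]['region']; D=D&(d>0); p=P[D]
    # plane: robust
    p=p[(p[:,2]>15)&(p[:,2]<130)&(p[:,1]<340)]; q=p
    for _ in range(12):
        A=np.c_[q[:,:2],np.ones(len(q))]; co=np.linalg.lstsq(A,q[:,2],rcond=None)[0]
        r=p[:,2]-np.c_[p[:,:2],np.ones(len(p))]@co; q=p[abs(r)<max(3,np.std(r)*.7)]
    nn=np.array([-co[0],-co[1],1]); nn/=np.linalg.norm(nn); print('deck n',nn,'tilt',np.degrees(np.arccos(nn[2])),'yaw',np.degrees(np.arctan2(-nn[1],-nn[0]))-180,len(q),co, 'rect',rect(q[:,:2]))
    b=best('bar_face',n)[0]['region']&(d>0); p=P[b]; h=(p-[0,0,co[2]])@nn; pb=p[(h>20)&(h<32)]; print('bar',rect(pb[:,:2]),np.median(h))
    c=best('cam',n)[0]['region']&(d>0); p=P[c]; h=(p-[0,0,co[2]])@nn; pb=p[(h>34)&(h<44)]; print('cam',len(pb),rect(pb[:,:2]),pb.mean(0),np.median(h[h>34]))
    for s in sections(n,d,P): print(s)
E
```

```text
top key [364.4 268.9 100.   17.8   7.4] 117.23479627723347
holder [364.2 269.   60.8  59.4 -71.8] 44.308518478400686
deck n [-0.34058046  0.00903797  0.94017193] tilt 19.919549476095835 yaw -181.52009907565792 8706 [ 3.62253379e-01 -9.61310358e-03 -1.38930540e+02] rect [587.4 109.8 430.8 209.8  88.8]
bar [594.9 109.1 388.6  25.5  88.1] 26.245346558464995
cam 114 [637.6 107.4  34.3  33.2 -84.2] [637.59820993 107.19201176 132.07987932] 38.57907451599482
(0.83, 37, array([ 454.2, -394.3,  102.8,   39.9,  -10.7]))
(0.59, 36, array([ 585.9, -348.2,  102.9,   39.8,  -18. ]))
(0.58, 36, array([ 397.3, -246.9,  103.8,   36.5,   -2.1]))
(0.55, 37, array([ 561.7, -242.1,  104. ,   38.4,   -8.6]))
side key [365.4 268.   99.9  24.2   7.4] 115.40740326407843
holder [365.7 268.9  66.4  62.4 -74.9] 45.90946276313688
deck n [-0.34255702  0.00743059  0.93946765] tilt 20.037652907479316 yaw -181.2426383617086 5864 [ 3.64628864e-01 -7.90935867e-03 -1.40053859e+02] rect [579.9 111.  438.1 227.5  88.5]
bar [593.6 104.8 383.4  23.4  88.6] 26.012481993005817
cam 84 [636.9 107.2  39.   32.2 -84.2] [637.2524413  106.61814729 131.93017257] 38.23575991881435
(0.8, 35, array([ 395.8, -250. ,  102.1,   37.9,   -1.8]))
(0.6, 35, array([ 586.7, -350.8,  105. ,   38.2,  -18. ]))
(0.58, 35, array([ 559.3, -243.1,   98.9,   40.4,   -5.5]))
(0.55, 35, array([ 454.8, -397.9,  104.2,   38. ,   -9.3]))
```

```bash
cat >> h.py <<'E'
O=np.array([487.3,110.9,36.]); YD=-1.5
RD=R.from_euler('z',YD,degrees=True)*R.from_euler('y',-20,degrees=True)
def dk(x,y,z): return O+RD.apply([x,y,z])
def down(yaw): return R.from_euler('zx',[yaw,180],degrees=True) if 0 else R.from_euler('z',yaw,degrees=True)*R.from_euler('x',180,degrees=True)
def ondeck(yaw): return RD*down(yaw)
def plan(*wps):
    p0,R0,_=tool()
    for p,Rt in wps:
        p=np.array(p,float); d=np.r_[R0.inv().apply(p-p0),(R0.inv()*Rt).as_rotvec(degrees=True)]
        n=int(max(np.ceil(np.linalg.norm(d[:3])/50),np.ceil(np.linalg.norm(d[3:])/8.5)))
        print(np.round(d,1).tolist(),'rows>=',n,'world',p.round(1)); p0,R0=p,Rt
E
python3 - <<'E'
from h import *
print(tool()[1].as_matrix().round(3), dk(174,0,39))
plan(([364.6,268.6,190],down(7.4)),([364.6,268.6,91.5],down(7.4)))
E
```

```text
[[-0.955  0.297 -0.   ]
 [ 0.297  0.955 -0.   ]
 [-0.    -0.    -1.   ]] [637.4162717  106.96906708 132.15951715]
[-268.3, -185.2, 4.0, -0.0, 0.0, 155.3] rows>= 19 world [364.6 268.6 190. ]
[0.0, -0.0, 98.5, 0.0, 0.0, 0.0] rows>= 2 world [364.6 268.6  91.5]
```

Call:
servo_tool([
  [-50, -35, 0, 0, 0, 8],
  [-90, -60, 1, 0, 0, 16],
  [-130, -90, 2, 0, 0, 24],
  [-170, -117, 2, 0, 0, 32],
  [-205, -141, 3, 0, 0, 40],
  [-235, -162, 3, 0, 0, 48],
  [-255, -176, 4, 0, 0, 56],
  [-268.3, -185.2, 4, 0, 0, 64],
  [-268.3, -185.2, 4, 0, 0, 72],
  [-268.3, -185.2, 4, 0, 0, 78],
])

```text
t: 2.7
eef_pos: [365.1, 267.9, 190.1]
orientation: [180.0, -0.0, 84.3]
contact_force: [-0.7, -0.1, 1.0]
gripper_width: 0.999
grasp_force: 0.0
```

Call:
servo_tool([
  [0, 0, 0, 0, 0, 8],
  [0, 0, 0, 0, 0, 16],
  [0, 0, 0, 0, 0, 24],
  [0, 0, 0, 0, 0, 32],
  [0, 0, 0, 0, 0, 40],
  [0, 0, 0, 0, 0, 48],
  [0, 0, 0, 0, 0, 56],
  [0, 0, 0, 0, 0, 64],
  [0, 0, 0, 0, 0, 72],
  [0, 0, 0, 0, 0, 77.3],
])

```text
t: 3.7
eef_pos: [364.6, 268.6, 190.1]
orientation: [-180.0, -0.0, 7.1]
contact_force: [0.1, 0.8, -0.6]
gripper_width: 1.0
grasp_force: 0.0
```

```bash
python3 - <<'E'
from h import *
s=ctrl.sense(); print(s['t'],s['eef_pos'],s['orientation'],s['qpos'].round(1))
plan(([364.6,268.6,91.5],down(7.4)))
E
```

```text
3.7 [364.60923883 268.59455641 190.12554323] [-1.79995769e+02 -1.46680908e-02  7.11294642e+00] [ 22.2   4.8 100.8   0.   74.4 105.1]
[-0.0, 0.0, 98.6, -0.0, -0.0, -0.3] rows>= 2 world [364.6 268.6  91.5]
```

Call:
servo_tool([
  [0, 0, 25, 0, 0, 0],
  [0, 0, 50, 0, 0, 0],
  [0, 0, 75, 0, 0, 0],
  [0, 0, 90, 0, 0, 0],
  [0, 0, 98.5, 0, 0, 0],
  [0, 0, 98.5, 0, 0, 0],
])

```text
t: 4.3
eef_pos: [363.9, 268.3, 90.7]
orientation: [180.0, 0.1, 7.4]
contact_force: [0.5, -0.3, 0.3]
gripper_width: 0.998
grasp_force: 0.0
```

Call:
servo_tool([
  [0, 0, 0, 0, 0, 0],
  [0, 0, 0, 0, 0, 0],
  [0, 0, 0, 0, 0, 0],
  [0, 0, 0, 0, 0, 0],
  [0, 0, 0, 0, 0, 0],
  [0, 0, 0, 0, 0, 0],
  [0, 0, 0, 0, 0, 0],
  [0, 0, 0, 0, 0, 0],
], jaw=0, grip_force=80)

```text
t: 5.1
eef_pos: [364.6, 268.6, 91.5]
orientation: [180.0, -0.0, 7.4]
contact_force: [-0.1, 0.5, -0.2]
gripper_width: -0.002
grasp_force: 0.0
```

Call:
servo_tool([
  [0, 0, -20, 0, 0, 0],
  [0, 0, -50, 0, 0, 0],
  [0, 0, -90, 0, 0, 0],
  [0, 0, -130, 0, 0, 0],
  [0, 0, -160, 0, 0, 0],
  [0, 0, -170, 0, 0, 0],
  [0, 0, -170, 0, 0, 0],
])

```text
t: 5.8
eef_pos: [365.3, 268.9, 262.6]
orientation: [-180.0, -0.2, 7.4]
contact_force: [-0.1, -0.5, -0.7]
gripper_width: -0.001
grasp_force: 0.0
```

```bash
python3 - <<'E'
from h import *
im,d=snap('side'); cv2.imwrite('pics/key1.png',cv2.resize(im[60:260,60:320,::-1],None,fx=3,fy=3))
m=ctrl.masks_of('key','side'); P=cloud('side',d)
for k in m:
    if k['p']>.3:
        r=k['region']&(d>0); print(k['p'],k['extent'],np.percentile(P[r],[2,50,98],axis=0).round())
# goal: deck yaw 7 (head), key tip at socket + 40
# TCP relative to key tip: 103-18.7=84.3 above
plan((dk(174,0,39+40+84.3+50),ondeck(7.3)),(dk(174,0,39+10+84.3),ondeck(7.3)))
E
```

```text
0.88 [115.4, 167.2, 148.7, 196.5] [[317. 257.   0.]
 [366. 265. 110.]
 [425. 491. 121.]]
[191.5, 186.0, -36.2, -2.8, 19.9, 1.6] rows>= 6 world [577.8 108.5 295.9]
[-0.0, -0.0, 80.0, 0.0, 0.0, 0.0] rows>= 2 world [605.2 107.8 220.8]
```

View pics/key1.png

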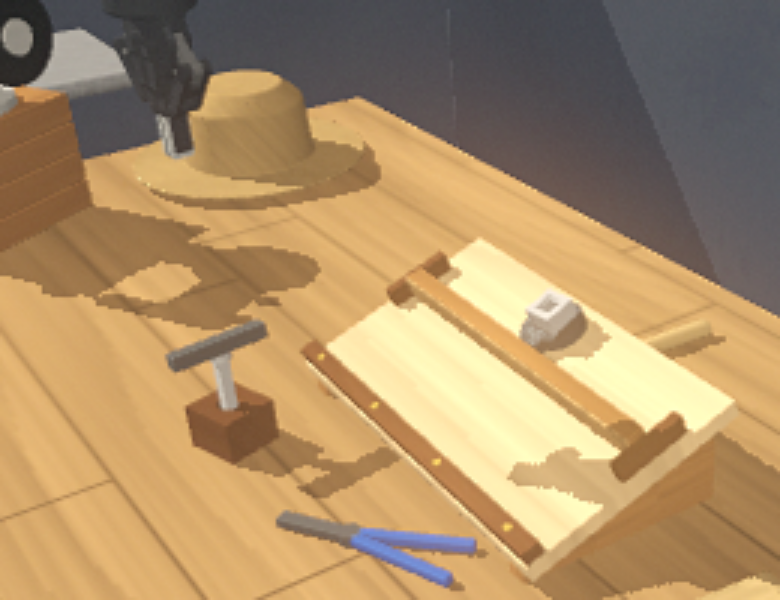

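```bash
python3 - <<'E'
from h import *
p=tool()[0]; print(p,ctrl.sense()['qpos'].round(2))
for n in('side','top'):
    im,d=snap(n); P=cloud(n,d); print(n,proj(n,p),proj(n,[364.6,268.6,110]))
    u,v=proj(n,p)[0].astype(int)
    for r in ((P[...,2]>225)&(P[...,2]<310)&(P[...,0]>250)&(P[...,0]<500)&(P[...,1]>150)&(P[...,1]<450),):
        q=P[r&(d>0)]
        for z in(225,240,255,270,290):
            s=q[(q[:,2]>z)&(q[:,2]<z+15)]; print(z,len(s), np.percentile(s,[5,50,95],axis=0).round() if len(s) else '')
E
```

```text
[363.86024628 268.27479829 260.02487037] [ 22.21   2.34  93.62  -0.    84.17 104.81]
side [[122.38774229 126.45475348]] [[132.06665371 175.3865118 ]]
225 0 
240 0 
255 0 
270 0 
290 17 [[353. 258. 300.]
 [362. 263. 302.]
 [375. 271. 305.]]
top [[136.55643572 253.62169332]] [[149.43273408 251.79437305]]
225 0 
240 0 
255 0 
270 0 
290 0
```

```bash
python3 - <<'E'
from h import *
p=tool()[0]
print(proj('side',[163.2,524.6,193.2]))
out=[]
for n in('side','top'):
    im,d=snap(n); u,v=proj(n,p)[0]; u,v=int(u),int(v)
    im=im.copy(); cv2.circle(im,(u,v),2,(255,0,0),-1)
    u0,v0=u-45,v-70
    c=im[v0:v0+130,u0:u0+90]; dd=cv2.applyColorMap(np.clip((d[v0:v0+130,u0:u0+90]-800)/4,0,255).astype(np.uint8),2)
    out+= [cv2.resize(c[...,::-1],None,fx=2.2,fy=4),cv2.resize(dd,None,fx=2.2,fy=4)]
cv2.imwrite('pics/g2.png',np.hstack(out))
E
```

```text
[[ 26.69783134 137.72901509]]
```

View pics/g2.png

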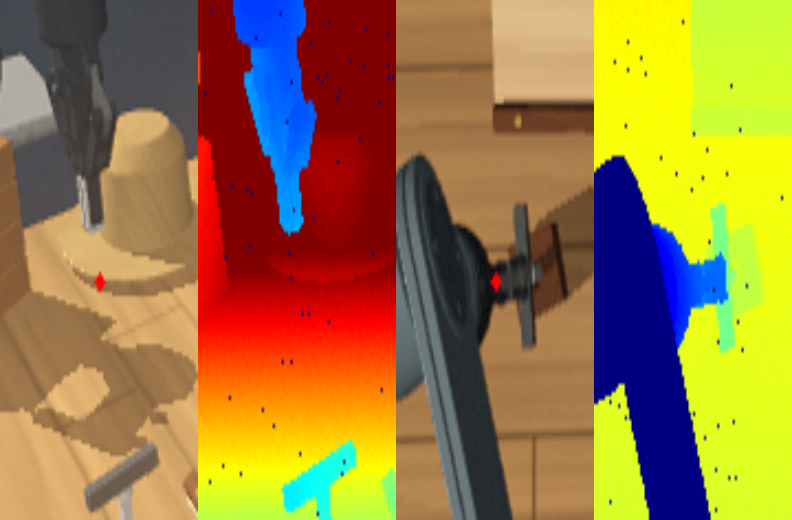

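```bash
python3 - <<'E'
from h import *
for _ in range(2):
    im,d=snap('side'); P=cloud('side',d); p=tool()[0]; print(p)
    r=(d>0)&(P[...,0]>320)&(P[...,0]<410)&(P[...,1]>225)&(P[...,1]<310)&(P[...,2]>140); q=P[r]
    print(np.sort(q[:,2])[:12].round(1))
    o=np.argsort(q[:,2])[:40]; print(q[o].mean(0), q[o].min(0),q[o].max(0))
E
```

```text
[364.01601784 268.31988803 260.23990856]
[299.  299.6 299.9 300.1 300.7 300.8 301.3 301.9 302.2 302.4 302.4 302.7]
[361.09723677 262.15605325 305.70263137] [351.87460856 254.98716969 298.95752591] [375.11323057 278.03639634 311.49218181]
[364.16912118 268.39724916 260.52519326]
[299.  299.8 300.  300.6 301.6 301.6 301.8 301.8 302.  302.4 302.7 302.7]
[361.2517742  261.55626534 305.98008663] [352.37358366 253.81323067 299.02342456] [375.064163   275.82059372 311.62955992]
```

Call:
servo_tool([
  [0, 0, 30, 0, 0, 0],
  [0, 0, 70, 0, 0, 0],
  [0, 0, 100, 0, 0, 0],
  [0, 0, 100, 0, 0, 0],
  [0, 0, 100, 0, 0, 0],
  [0, 0, 100, 0, 0, 0],
  [0, 0, 100, 0, 0, 0],
], jaw=1)

```text
t: 6.9
eef_pos: [365.9, 269.1, 163.3]
orientation: [-180.0, -0.2, 7.4]
contact_force: [-0.3, -0.0, -0.4]
gripper_width: 0.998
grasp_force: 0.0
```

Call:
servo_tool([
  [0, 0, 25, 0, 0, 0],
  [0, 0, 50, 0, 0, 0],
  [0, 0, 70, 0, 0, 0],
  [0, 0, 85, 0, 0, 0],
  [0, 0, 95, 0, 0, 0],
  [0, 0, 102, 0, 0, 0],
  [0, 0, 107, 0, 0, 0],
  [0, 0, 107, 0, 0, 0],
])

```text
t: 7.7
eef_pos: [364.7, 268.6, 54.5]
orientation: [180.0, -0.0, 7.4]
contact_force: [0.6, -0.3, 0.8]
gripper_width: 0.998
grasp_force: 0.0
```

Call:
servo_tool([
  [0, 0, 0, 0, 0, 0],
  [0, 0, 0, 0, 0, 0],
  [0, 0, 0, 0, 0, 0],
  [0, 0, 0, 0, 0, 0],
  [0, 0, 0, 0, 0, 0],
  [0, 0, 0, 0, 0, 0],
  [0, 0, 0, 0, 0, 0],
  [0, 0, 0, 0, 0, 0],
], jaw=0, grip_force=80)

```text
t: 8.5
eef_pos: [364.9, 268.8, 54.9]
orientation: [-180.0, -0.0, 7.4]
contact_force: [-0.0, 0.5, 5.8]
gripper_width: 0.167
grasp_force: 78.4
```

Call:
servo_tool([
  [0, 0, -10, 0, 0, 0],
  [0, 0, -40, 0, 0, 0],
  [0, 0, -90, 0, 0, 0],
  [0, 0, -130, 0, 0, 0],
  [0, 0, -150, 0, 0, 0],
  [0, 0, -150, 0, 0, 0],
])

```text
t: 9.1
eef_pos: [366.3, 269.2, 207.7]
orientation: [-179.9, -0.4, 7.4]
contact_force: [0.8, 0.8, -2.1]
gripper_width: 0.175
grasp_force: 78.8
```

```bash
python3 - <<'E'
from h import *
s=ctrl.sense(); print(s['eef_pos'],s['gripper_width'])
plan((dk(174,0,39+60+47.9),ondeck(7.3)),(dk(174,0,39+10+47.9),ondeck(7.3)))
E
```

```text
[366.3106924  269.24217061 207.73033504] 0.17459588400550122
[211.6, 190.2, -24.8, -2.9, 19.4, 1.6] rows>= 6 world [600.5 107.9 233.6]
[-0.0, -0.0, 50.0, 0.0, 0.0, 0.0] rows>= 2 world [617.6 107.5 186.6]
```

Call:
servo_tool([
  [20, 18, -30, 0, 3, 0],
  [50, 45, -40, -0.5, 6, 0],
  [85, 76, -40, -1, 10, 1],
  [120, 108, -40, -2, 14, 1],
  [155, 139, -38, -2.9, 17, 1.6],
  [185, 166, -30, -2.9, 19.4, 1.6],
  [205, 184, -26, -2.9, 19.4, 1.6],
  [212, 190.2, -25, -2.9, 19.8, 1.6],
  [212, 190.2, -25, -2.9, 19.8, 1.6],
])

```text
t: 10.0
eef_pos: [598.5, 106.4, 226.8]
orientation: [177.3, -19.6, 6.2]
contact_force: [-1.0, -0.1, -2.0]
gripper_width: 0.169
grasp_force: 78.8
```

```bash
cat > keychk.py <<'E'
from scene import *
s=ctrl.sense(); print(s['eef_pos'],s['orientation'],s['qpos'].round(1))
p0,R0,_=tool(); ax=R0.apply([0,0,1]); outs=[]
for n in('side','top'):
    im,d=snap(n); P=cloud(n,d)
    # points within 15mm radius of tool axis, beyond reported TCP
    rel=P-p0; z=rel@ax; rad=np.linalg.norm(rel-z[...,None]*ax,axis=-1)
    r=(d>0)&(rad<20)&(z<60)&(z>-70)
    q=R0.inv().apply(rel[r]); z=q[:,2]; print(n,'pts',len(q),'max z',np.sort(z)[-8:].round(1))
    for a in range(10,60,10):
        t=q[(z>a)&(z<a+10)]
        if len(t): print(a,len(t),t.mean(0).round(1),t.min(0).round(1),t.max(0).round(1))
    tip=p0+ax*47.9; im=im.copy(); S=dk(174,0,39)
    c=proj(n,tip)[0]; c=np.round(proj(n,S)[0]).astype(int)
    im=cv2.resize(im,None,fx=4,fy=4,interpolation=cv2.INTER_LINEAR)
    for pt,col in((tip,(255,0,0)),(S,(0,255,0))): cv2.circle(im,tuple((proj(n,pt)[0]*4+2).astype(int)),3,col,-1)
    x,y=c*4; outs.append(im[max(0,y-350):max(0,y-350)+560,x-190:x+190,::-1])
cv2.imwrite('pics/'+__import__('sys').argv[1],np.hstack(outs))
E
python3 keychk.py k3.png
```

```text
[598.48072153 106.43817946 226.78874825] [177.30465671 -19.57004735   6.15887458] [-0.   7.1 96.3 -0.7 56.9 84.6]
side pts 240 max z [40.6 40.6 41.2 43.5 43.6 43.9 44.6 45.4]
10 19 [-0.4  3.2 14.6] [-5.9 -4.3 10. ] [ 7.6  6.5 18.7]
20 18 [ 0.   3.  24.8] [-4.7 -6.8 20.6] [ 8.1  7.5 29.5]
30 16 [ 0.4  2.6 35. ] [-4.4 -6.7 30.8] [ 7.   6.4 38.9]
40 10 [ 0.1  1.4 42.4] [-4.1 -8.8 40.3] [ 7.8  6.1 45.4]
top pts 34 max z [19.6 21.7 28.7 30.5 35.9 39.1 39.8 41.5]
10 3 [ 3.7  3.  16.7] [ 1.3  0.2 12.4] [ 5.7  4.7 19.6]
20 2 [ 5.9  2.9 25.2] [ 5.5  1.2 21.7] [ 6.3  4.7 28.7]
30 4 [ 1.3  2.5 36.3] [-4.3 -1.7 30.5] [ 6.1  4.4 39.8]
40 1 [ 0.1  4.5 41.5] [ 0.1  4.5 41.5] [ 0.1  4.5 41.5]
```

View pics/k3.png

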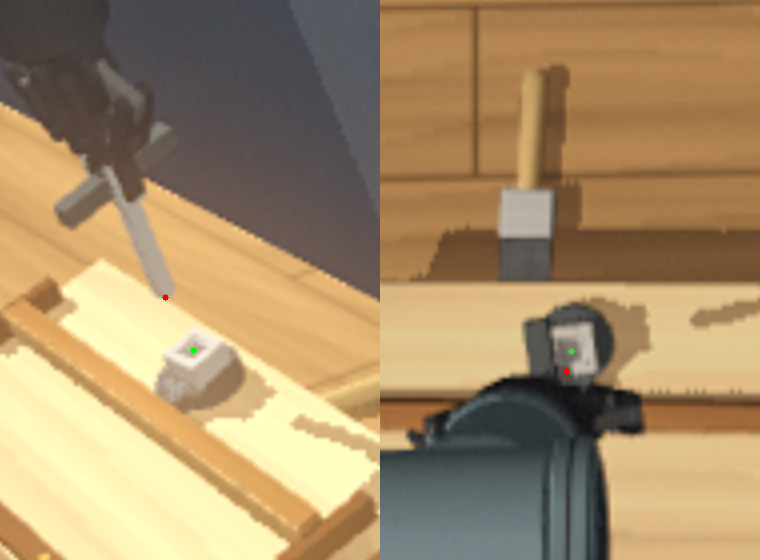

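```bash
python3 - <<'E'
from h import *
plan((dk(174,0,39+8+47.9),ondeck(7.3)),(dk(174,0,39-14+47.9),ondeck(7.3)))
E
```

```text
[4.4, 0.3, 47.8, 0.0, 0.2, 0.0] rows>= 1 world [618.3 107.5 184.7]
[-0.0, -0.0, 22.0, 0.0, 0.0, 0.0] rows>= 1 world [625.8 107.3 164. ]
```

Call:
servo_tool([
  [0, 0, 20, 0, 0, 0],
  [0, 0, 40, 0, 0, 0],
  [0, 0, 40, 0, 0, 0],
  [0, 0, 40, 0, 0, 0],
])

```text
t: 10.5
eef_pos: [612.1, 107.9, 192.1]
orientation: [177.3, -19.8, 6.3]
contact_force: [0.8, -0.1, -2.2]
gripper_width: 0.169
grasp_force: 78.8
```

```bash
python3 - <<'E'
from h import *
print(tool()[0],tool()[2]['orientation'])
plan((dk(174,0,39+8+47.9),ondeck(7.3)),(dk(174,0,39-14+47.9),ondeck(7.3)))
E
```

```text
[612.11368179 107.88951856 192.0539752 ] [177.28381585 -19.78147458   6.33919483]
[3.3, 0.7, 9.0, 0.0, 0.0, 0.1] rows>= 1 world [618.3 107.5 184.7]
[-0.0, -0.0, 22.0, 0.0, 0.0, 0.0] rows>= 1 world [625.8 107.3 164. ]
```

Slowly insert with the correction, watching force.

Call:
servo_tool([
  [3.3, 0.7, 2, 0, 0, 0],
  [3.3, 0.7, 6, 0, 0, 0],
  [3.3, 0.7, 10, 0, 0, 0],
  [3.3, 0.7, 13, 0, 0, 0],
  [3.3, 0.7, 16, 0, 0, 0],
  [3.3, 0.7, 19, 0, 0, 0],
  [3.3, 0.7, 21, 0, 0, 0],
  [3.3, 0.7, 21, 0, 0, 0],
])

```text
t: 11.3
eef_pos: [623.3, 106.5, 173.0]
orientation: [177.3, -19.8, 6.3]
contact_force: [-0.2, 0.6, -2.1]
gripper_width: 0.169
grasp_force: 78.9
```

```bash
python3 keychk.py k4.png | tail -16|head -9; python3 - <<'E'
from h import *
p,Rt,s=tool(); tip=p+Rt.apply([0,0,47.9]); print(RD.inv().apply(tip-O), s['contact_force'])
E
```

```text
[623.33799295 106.45907341 173.02017905] [177.29238105 -19.81380639   6.25832271] [-0.  11.9 98.3 -0.7 49.8 84.5]
side pts 329 max z [58.1 58.4 58.5 58.7 58.9 59.5 59.9 60. ]
10 15 [ 0.7  2.5 15.4] [-5.  -7.8 10.4] [ 8.6  6.8 19.6]
20 17 [-0.1  1.9 25.5] [-5.1 -9.  21.3] [ 7.2  6.9 29.4]
30 16 [-0.1  2.9 36.2] [ -4.7 -14.8  30.8] [ 8.4 15.1 40. ]
40 75 [-2.2  3.5 44.2] [-16.5 -18.9  40.3] [17.4 16.3 49.9]
50 37 [-5.6  9.1 54.7] [-17.5 -12.2  50.3] [11.6 17.6 60. ]
top pts 81 max z [52.8 52.8 55.  58.  58.1 58.8 59.2 59.7]
10 5 [ 4.3  3.9 15.2] [ 0.3 -0.  12. ] [ 6.1  5.8 17.9]
[174.7741291   -0.92358073  34.48763309] [-0.67597953  0.43058981 -2.14619033]
```

Call:
servo_tool([
  [-0.5, -0.6, 2, 0, 0, 0],
  [-0.5, -0.6, 5, 0, 0, 0],
  [-0.5, -0.6, 8, 0, 0, 0],
  [-0.5, -0.6, 10, 0, 0, 0],
  [-0.5, -0.6, 12, 0, 0, 0],
  [-0.5, -0.6, 12, 0, 0, 0],
])

```text
t: 12.0
eef_pos: [626.8, 106.7, 161.4]
orientation: [177.3, -19.8, 6.3]
contact_force: [-0.2, 0.2, -1.6]
gripper_width: 0.169
grasp_force: 78.9
```

```bash
cat > kt.py <<'E'
from h import *
p,Rt,s=tool(); tip=p+Rt.apply([0,0,47.9]); e=(RD.inv()*Rt*down(0).inv())
print('tip deck',RD.inv().apply(tip-O).round(1),'yaw/tilt',e.as_euler('zyx',degrees=True).round(1),'F',s['contact_force'].round(1),'T',s['wrist_torque'].round(2),'q6',s['qpos'][5].round(1),'t',s['t'])
E
python3 kt.py
```

```text
tip deck [174.   -0.6  22.2] yaw/tilt [ 7.3  0.  -0.1] F [-0.2  0.2 -1.6] T [-0.01  0.31  0.02] q6 84.6 t 12.0
```

Call:
servo_tool([
  [0, 0, 0, 0, 0, -7],
  [0, 0, 0, 0, 0, -14],
  [0, 0, 0, 0, 0, -21],
  [0, 0, 0, 0, 0, -28],
  [0, 0, 0, 0, 0, -35],
  [0, 0, 0, 0, 0, -42],
  [0, 0, 0, 0, 0, -49],
  [0, 0, 0, 0, 0, -56],
  [0, 0, 0, 0, 0, -63],
  [0, 0, 0, 0, 0, -68],
])

```text
t: 13.0
eef_pos: [627.7, 106.4, 162.1]
orientation: [160.5, -4.8, 74.9]
contact_force: [2.5, -0.3, -4.0]
gripper_width: 0.172
grasp_force: 78.5
```

```bash
python3 kt.py
```

```text
tip deck [175.3  -0.9  22.6] yaw/tilt [75.5 -0.1 -0.1] F [ 2.5 -0.3 -4. ] T [-0.14 -0.15 -0.2 ] q6 16.4 t 13.0
```

Call:
servo_tool([
  [0, 0, 0, 0, 0, -2],
  [0, 0, 0, 0, 0, -4],
  [0, 0, 0, 0, 0, -6],
  [0, 0, 0, 0, 0, -8],
  [0, 0, 0, 0, 0, -8],
])

```text
t: 13.5
eef_pos: [627.8, 106.4, 162.2]
orientation: [160.0, -2.2, 82.2]
contact_force: [3.6, -0.8, -4.7]
gripper_width: 0.172
grasp_force: 78.4
```

```bash
python3 kt.py; python3 - <<'E'
from scene import *
for n in('top','side'):
    im,d=snap(n); P=cloud(n,d)
    for b in best('bar_face',n):
        p=P[b['region']&(d>0)]; h=RD.inv().apply(p-O); h=h[(h[:,2]>20)&(h[:,2]<32)&(abs(h[:,1])<190)]; print(n,'bar top x',np.percentile(h[:,0],[5,50,95]).round(1))
E
```

```text
tip deck [175.4  -0.9  22.6] yaw/tilt [83.3 -0.1 -0.1] F [ 3.6 -0.8 -4.7] T [-0.09 -0.31 -0.16] q6 8.6 t 13.5
top bar top x [120.4 132.2 141.2]
side bar top x [121.  130.3 141. ]
```

Call:
servo_tool([
  [0, 0, 0, 0, 0, -2],
  [0, 0, 0, 0, 0, -4],
  [0, 0, 0, 0, 0, -4],
  [0, 0, 0, 0, 0, 2],
  [0, 0, 0, 0, 0, 6],
  [0, 0, 0, 0, 0, 6],
])

```text
t: 14.3
eef_pos: [627.0, 106.5, 162.2]
orientation: [160.4, -4.2, 76.5]
contact_force: [1.9, -2.1, -1.3]
gripper_width: 0.169
grasp_force: 78.9
```

Call:
servo_tool([
  [0, 0, 0, 0, 0, 0],
  [0, 0, 0, 0, 0, 0],
  [0, 0, 0, 0, 0, 0],
  [0, 0, 0, 0, 0, 0],
  [0, 0, 0, 0, 0, 0],
  [0, 0, -10, 0, 0, 0],
  [0, 0, -40, 0, 0, 0],
  [0, 0, -80, 0, 0, 0],
  [0, 0, -120, 0, 0, 0],
  [0, 0, -120, 0, 0, 0],
], jaw=1)

```text
t: 15.3
eef_pos: [587.9, 108.3, 282.9]
orientation: [159.7, -4.4, 76.6]
contact_force: [-0.1, -0.4, 0.3]
gripper_width: 1.002
grasp_force: 0.0
```

```bash
python3 - <<'E'
from scene import *
print(ctrl.sense()['qpos'].round(1),tool()[0])
for n in('top','side'):
    im,d=snap(n,n+'5.png'); P=cloud(n,d)
    for s in sections(n,d,P): print(n,s)
    k=best('key',n)
    if k:
        p=P[k[0]['region']&(d>0)]; h=RD.inv().apply(p-O); h=h[h[:,2]>110]; print('handle',len(h),h.mean(0).round(),rect(h[:,:2]))
    for b in best('bar_face',n):
        p=P[b['region']&(d>0)]; h=RD.inv().apply(p-O); h=h[(h[:,2]>20)&(h[:,2]<32)&(abs(h[:,1])<190)]; print(n,'bar top x',np.percentile(h[:,0],[5,50,95]).round(1))
E
```

```text
[ 0.2  3.5 92.7 -0.7 63.1 14.6] [587.91853363 108.3357174  282.87314279]
top (0.84, 36, array([ 587.3, -348.8,  103.6,   39.5,  -17.5]))
top (0.79, 36, array([ 453.6, -395.1,  101.9,   40.4,  -11.1]))
top (0.76, 36, array([ 560.7, -241.9,  103.3,   39.3,   -7.5]))
top (0.73, 36, array([ 396.7, -247.3,  104.1,   39.1,   -4.3]))
top (0.64, 212, array([582.8,  83.6,  41.5,  15.9,  66.6]))
handle 134 [154. -17. 130.] [175.9  -7.5  95.9  53.7  65.4]
top bar top x [120.6 131.9 141.6]
side (0.84, 35, array([ 454. , -398.7,  102.1,   35.8,  -11.2]))
side (0.81, 35, array([ 394.2, -249.6,  100.7,   37.7,   -2.8]))
side (0.76, 35, array([ 586. , -350.3,  101.9,   38.3,  -17.5]))
side (0.56, 35, array([ 560.5, -244. ,  100.3,   40.1,   -8.9]))
handle 153 [156.  -7. 129.] [160.    0.9 105.3  20.8  72.4]
side bar top x [121.6 130.2 140.5]
```

View pics/side5.png

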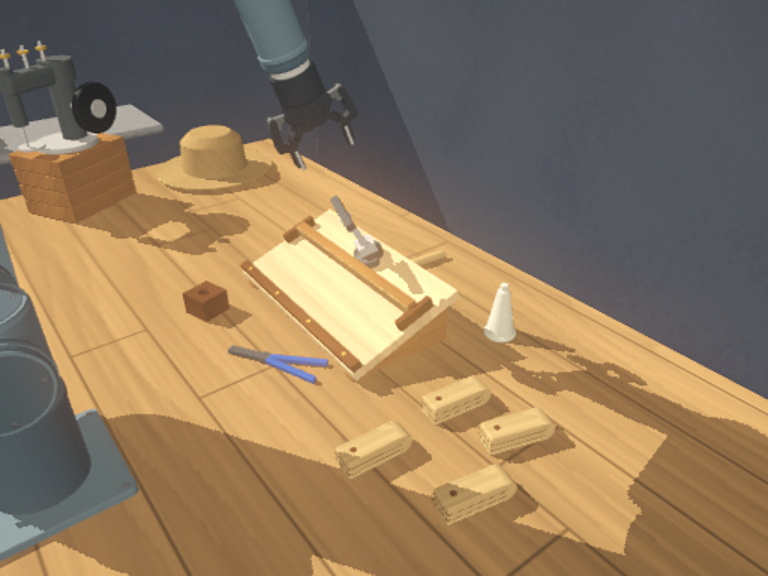

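```bash
cat >> h.py <<'E'
GZ=-37.  # reported TCP height over section underside when gripping
def gsec(c,yaw,z=GZ):
    a=np.radians(yaw); return [c[0]+3*np.cos(a),c[1]+3*np.sin(a),z]
def slot(y,h,foot=5): return (dk(foot+55,y,GZ+h),ondeck(0))
E
python3 - <<'E'
from h import *
y=-8.3; c=(560.5,-243)
plan((gsec(c,y,150),down(y)),(gsec(c,y,),down(y)),(gsec(c,y,170),down(y)),slot(130,110),slot(130,10))
E
```

```text
[-354.9, 24.7, 111.9, 12.6, -17.7, 83.2] rows>= 11 world [ 563.5 -243.4  150. ]
[-0.0, -0.0, 187.0, 0.0, 0.0, 0.0] rows>= 4 world [ 563.5 -243.4  -37. ]
[0.0, 0.0, -207.0, 0.0, 0.0, 0.0] rows>= 5 world [ 563.5 -243.4  170. ]
[-110.7, -472.4, 44.9, 1.2, 20.0, -6.7] rows>= 10 world [522.1 240.  125.1]
[-0.0, -0.0, 100.0, 0.0, 0.0, 0.0] rows>= 2 world [556.3 239.1  31.1]
```

Call:
servo_tool([
  [-35, 2, 5, 1.2, -1.7, 8.2],
  [-75, 5, 15, 2.5, -3.5, 16.4],
  [-115, 8, 28, 3.8, -5.3, 24.8],
  [-155, 11, 45, 5, -7, 33],
  [-195, 14, 60, 6.3, -8.8, 41.5],
  [-235, 17, 75, 7.5, -10.6, 49.8],
  [-275, 19, 88, 8.8, -12.4, 58],
  [-310, 22, 100, 10, -14.1, 66.4],
  [-340, 24, 108, 11.3, -15.9, 74.7],
  [-354.9, 24.7, 112, 12.6, -17.7, 82.9],
], jaw=0.8)

```text
t: 16.7
eef_pos: [563.2, -245.8, 149.0]
orientation: [-180.0, 0.1, -8.5]
contact_force: [0.1, 0.6, 0.9]
gripper_width: 0.799
grasp_force: 0.0
```

Call:
servo_tool([
  [0, 0, 0, 0, 0, 0],
  [0, 0, 0, 0, 0, 0],
  [0, 0, 0, 0, 0, 0],
])

```text
t: 17.0
eef_pos: [564.2, -242.2, 151.3]
orientation: [180.0, -0.2, -7.8]
contact_force: [-0.5, -0.2, 0.6]
gripper_width: 0.795
grasp_force: 0.0
```

```bash
python3 - <<'E'
from h import *
print(tool()[0],tool()[2]['orientation'])
y=-8.3; c=(560.5,-243)
plan((gsec(c,y,150),down(y)),(gsec(c,y,),down(y)))
E
```

```text
[ 564.15283628 -242.21062615  151.3403876 ] [ 1.79972382e+02 -1.68488502e-01 -7.81528174e+00]
[-0.5, 1.3, 1.3, 0.0, -0.2, 0.5] rows>= 1 world [ 563.5 -243.4  150. ]
[-0.0, -0.0, 187.0, 0.0, 0.0, 0.0] rows>= 4 world [ 563.5 -243.4  -37. ]
```

Call:
servo_tool([
  [-0.5, 1, 40, 0, 0, 0.5],
  [-0.5, 1, 85, 0, 0, 0.5],
  [-0.5, 1, 125, 0, 0, 0.5],
  [-0.5, 1, 150, 0, 0, 0.5],
  [-0.5, 1, 165, 0, 0, 0.5],
  [-0.5, 1, 175, 0, 0, 0.5],
  [-0.5, 1, 182, 0, 0, 0.5],
  [-0.5, 1, 187, 0, 0, 0.5],
  [-0.5, 1, 187, 0, 0, 0.5],
])

```text
t: 17.9
eef_pos: [564.5, -244.7, -35.2]
orientation: [179.9, -0.2, -8.5]
contact_force: [-1.0, 0.7, 0.6]
gripper_width: 0.803
grasp_force: 0.0
```

Call:
servo_tool([
  [0, 0, 0, 0, 0, 0],
  [0, 0, 0, 0, 0, 0],
  [0, 0, 0, 0, 0, 0],
  [0, 0, 0, 0, 0, 0],
  [0, 0, 0, 0, 0, 0],
  [0, 0, 0, 0, 0, 0],
], jaw=0, grip_force=50)

```text
t: 18.5
eef_pos: [564.9, -245.1, -34.5]
orientation: [179.9, -0.3, -8.5]
contact_force: [0.5, -0.3, 5.3]
gripper_width: 0.457
grasp_force: 52.0
```

Call:
servo_tool([
  [0, 0, -10, 0, 0, 0],
  [0, 0, -40, 0, 0, 0],
  [0, 0, -85, 0, 0, 0],
  [0, 0, -130, 0, 0, 0],
  [0, 0, -175, 0, 0, 0],
  [0, 0, -200, 0, 0, 0],
  [0, 0, -207, 0, 0, 0],
  [0, 0, -207, 0, 0, 0],
])

```text
t: 19.3
eef_pos: [563.6, -244.4, 172.1]
orientation: [179.9, -0.2, -8.5]
contact_force: [-0.1, 0.9, -2.2]
gripper_width: 0.46
grasp_force: 51.3
```

```bash
cat > held.py <<'E'
from scene import *
# held section's pose in the tool frame (rep), from the side camera
p,Rt,s=tool(); print('tcp',p.round(1),s['orientation'].round(1),'w',round(s['gripper_width'],3),'gf',s['grasp_force'])
im,d=snap('side'); P=cloud('side',d)
q=Rt.inv().apply((P-p).reshape(-1,3)).reshape(P.shape)
for m in ctrl.masks_of('section1','side'):
    r=m['region']&(d>0)&(np.abs(q[...,0])<90)&(np.abs(q[...,1])<30)&(q[...,2]>-20)&(q[...,2]<60)
    if m['p']>.2 and r.sum()>100: print('held p',round(m['p'],2),r.sum(),np.percentile(q[r],[1,50,99],axis=0).round(1).tolist())
r=(d>0)&(np.abs(q[...,0])<90)&(np.abs(q[...,1])<28)&(q[...,2]>12)&(q[...,2]<60); print('raw',r.sum(),np.percentile(q[r],[1,50,99],axis=0).round(1).tolist())
E
python3 held.py
python3 - <<'E'
from h import *
plan(slot(130,110),slot(130,10))
E
```

```text
tcp [ 563.6 -244.4  172.1] [179.9  -0.2  -8.5] w 0.46 gf 51.291446685791016
[-111.2, -472.3, 44.6, 1.2, 20.0, -6.9] rows>= 10 world [522.1 240.  125.1]
[-0.0, -0.0, 100.0, 0.0, 0.0, 0.0] rows>= 2 world [556.3 239.1  31.1]Traceback (most recent call last):
  File "held.py", line 9, in <module>
    r=(d>0)&(np.abs(q[...,0])<90)&(np.abs(q[...,1])<28)&(q[...,2]>12)&(q[...,2]<60); print('raw',r.sum(),np.percentile(q[r],[1,50,99],axis=0).round(1).tolist())
                                                                                                         ~~~~~~~~~~~~~^^^^^^^^^^^^^^^^^^^^^^^
    return _quantile_unchecked(
        a, q, axis, out, overwrite_input, method, keepdims, weights)
    return _ureduce(a,
                    func=_quantile_ureduce_func,
    ...<5 lines>...
                    overwrite_input=overwrite_input,
                    method=method)
    r = func(a, **kwargs)
    result = _quantile(arr,
                       quantiles=q,
    ...<2 lines>...
                       out=out,
                       weights=wgt)
    slices_having_nans = np.isnan(arr[-1, ...])
                                  ~~~^^^^^^^^^
IndexError: index -1 is out of bounds for axis 0 with size 0
```

```bash
sed -i "s/(q\[...,2\]>-20)&(q\[...,2\]<60)/(q[...,2]>-90)\&(q[...,2]<-20)/; s/(q\[...,2\]>12)&(q\[...,2\]<60)/(q[...,2]>-62)\&(q[...,2]<-20)/" held.py; python3 held.py
```

```text
tcp [ 562.4 -243.5  169.3] [-180.     0.    -8.5] w 0.461 gf 51.291101574897766
held p 0.84 725 [[-54.1, -17.3, -71.0], [-27.9, 16.4, -61.5], [51.6, 21.0, -37.2]]
raw 419 [[-54.2, -15.7, -61.6], [-22.3, 18.7, -50.0], [52.4, 26.8, -36.3]]
```

Call:
servo_tool([
  [-5, -35, 0, 0, 2, -0.7],
  [-15, -75, 0, 0.1, 4, -1.4],
  [-26, -120, 0, 0.3, 6, -2.1],
  [-40, -168, 4, 0.5, 8, -2.8],
  [-53, -216, 9, 0.6, 10, -3.5],
  [-66, -264, 15, 0.7, 12, -4.2],
  [-80, -315, 22, 0.8, 14, -4.8],
  [-92, -365, 30, 1, 16, -5.5],
  [-102, -415, 38, 1.1, 18, -6.2],
  [-108, -450, 43, 1.2, 20, -6.9],
])

```text
t: 20.5
eef_pos: [521.4, 218.7, 125.8]
orientation: [179.9, -20.1, -1.4]
contact_force: [-0.4, -0.7, -1.0]
gripper_width: 0.46
grasp_force: 51.9
```

Call:
servo_tool([
  [0, -15, 0, 0, 0, 0],
  [0, -22, 0, 0, 0, 0],
  [0, -22, 0, 0, 0, 0],
  [0, -22, 0, 0, 0, 0],
])

```text
t: 20.9
eef_pos: [523.8, 237.8, 127.1]
orientation: [179.9, -20.1, -1.5]
contact_force: [0.9, -0.1, -1.1]
gripper_width: 0.459
grasp_force: 51.9
```

```bash
python3 held.py; python3 - <<'E'
from h import *
plan(slot(130,60),slot(130,5),slot(130,0))
E
```

```text
tcp [523.8 237.8 127.1] [179.9 -20.1  -1.5] w 0.459 gf 51.912206411361694
held p 0.77 446 [[-52.6, -18.5, -71.9], [-17.6, 17.1, -62.2], [54.1, 22.8, -37.9]]
raw 245 [[-52.6, -16.9, -61.8], [-11.2, 18.9, -50.3], [54.8, 26.7, -37.6]]
[-3.0, -2.8, 51.5, 0.1, -0.2, -0.1] rows>= 2 world [539.2 239.6  78.1]
[-0.0, -0.0, 55.0, 0.0, 0.0, 0.0] rows>= 2 world [558.  239.1  26.5]
[-0.0, -0.0, 5.0, 0.0, 0.0, 0.0] rows>= 1 world [559.7 239.   21.8]
```

Call:
servo_tool([
  [-2, -2, 30, 0, 0, 0],
  [-3, -2.5, 60, 0, 0, 0],
  [-3, -2.5, 80, 0, 0, 0],
  [-3, -2.5, 92, 0, 0, 0],
  [-3, -2.5, 99, 0, 0, 0],
  [-3, -2.5, 103, 0, 0, 0],
  [-3, -2.5, 106, 0, 0, 0],
  [-3, -2.5, 106, 0, 0, 0],
])

```text
t: 21.8
eef_pos: [557.9, 240.2, 27.6]
orientation: [179.9, -20.2, -1.5]
contact_force: [-0.2, 0.6, -1.2]
gripper_width: 0.46
grasp_force: 52.0
```

```bash
python3 held.py; python3 - <<'E'
from h import *
p,Rt,s=tool(); print(RD.inv().apply(p-O).round(1),s['contact_force']); plan(slot(130,0))
E
```

```text
tcp [557.9 240.2  27.6] [179.9 -20.2  -1.5] w 0.46 gf 52.03168451786041
held p 0.77 422 [[-52.8, -19.0, -72.4], [-14.7, 16.7, -62.8], [58.0, 25.4, -32.4]]
raw 529 [[-80.7, -26.2, -61.4], [-11.3, 17.4, -47.1], [77.3, 27.6, -28.2]]
[ 60.5 131.2 -30.6] [-0.78068181  1.40600721 -1.09698547]
[-0.5, 1.2, 6.4, 0.1, -0.3, 0.0] rows>= 1 world [559.7 239.   21.8]
```

Call:
servo_tool([
  [0, 0, 2, 0, 0, 0],
  [0, 0, 4, 0, 0, 0],
  [0, 0, 5.5, 0, 0, 0],
  [0, 0, 6.5, 0, 0, 0],
  [0, 0, 6.5, 0, 0, 0],
])

```text
t: 22.4
eef_pos: [559.4, 240.3, 23.7]
orientation: [179.9, -20.3, -1.5]
contact_force: [-15.9, -3.6, 24.5]
gripper_width: 0.464
grasp_force: 55.7
```

Call:
servo_tool([
  [0, 0, 0, 0, 0, 0],
  [0, 0, 0, 0, 0, 0],
  [0, 0, 0, 0, 0, 0],
  [0, 0, 0, 0, 0, 0],
  [0, 0, -15, 0, 0, 0],
  [0, 0, -50, 0, 0, 0],
  [0, 0, -95, 0, 0, 0],
  [0, 0, -130, 0, 0, 0],
  [0, 0, -150, 0, 0, 0],
  [0, 0, -150, 0, 0, 0],
], jaw=0.7)

```text
t: 23.4
eef_pos: [509.6, 242.5, 165.5]
orientation: [-180.0, -20.5, -1.5]
contact_force: [-0.3, -0.3, 0.2]
gripper_width: 0.701
grasp_force: 0.0
```

```bash
cat > look.py <<'E'
from scene import *
import sys
ims=[]
for n in('side','top'):
    im,d=snap(n); P=cloud(n,d); ims.append(im)
    for m in ctrl.masks_of('section1',n):
        if m['p']<.2: continue
        r=(cv2.erode(m['region'].astype(np.uint8),np.ones((2,2)))>0)&(d>0); p=P[r]; h=RD.inv().apply(p-O)
        t=h[(abs(h[:,2]-35)<5)&(abs(h[:,0]-60)<80)&(abs(h[:,1])<215)]
        if len(t)>100: print(n,'DECK',round(m['p'],2),len(t),rect(t[:,:2]),'foot x',np.percentile(t[:,0],2).round(1),'nose',np.percentile(t[:,0],98).round(1),'z',np.median(t[:,2]).round(1))
        else:
            z=np.percentile(p[:,2],80); p=p[abs(p[:,2]-z)<5]
            print(n,'bench',round(m['p'],2),round(z),rect(p[:,:2]) if len(p)>30 else '')
if len(sys.argv)>1: cv2.imwrite('pics/'+sys.argv[1],cv2.resize(ims[0][100:370,60:420,::-1],None,fx=2,fy=2))
p,Rt,s=tool(); print('tcp',p.round(1),s['orientation'].round(1),s['contact_force'].round(1),s['t'])
E
python3 look.py s6.png
```

```text
side bench 0.86 35 [ 395.9 -249.8  102.7   37.8   -3.5]
side DECK 0.78 234 [ 58.3 128.  102.2  39.3  -0.9] foot x 9.3 nose 106.4 z 34.2
side bench 0.71 35 [ 586.9 -351.2  104.7   37.8  -18.3]
side bench 0.58 35 [ 453.6 -398.3  101.2   36.8  -10. ]
top bench 0.78 36 [ 454.3 -394.2  103.4   40.9  -11.6]
top bench 0.76 36 [ 586.6 -349.1  103.4   40.   -16.3]
top bench 0.76 37 [ 397.1 -247.3  104.3   39.5   -3.5]
top DECK 0.71 336 [ 66.2 129.5  89.3  37.    0.5] foot x 25.6 nose 107.9 z 34.2
tcp [507.6 241.2 160.1] [179.9 -20.   -1.5] [ 0.7 -0.2  0. ] 23.6
```

View pics/s6.png

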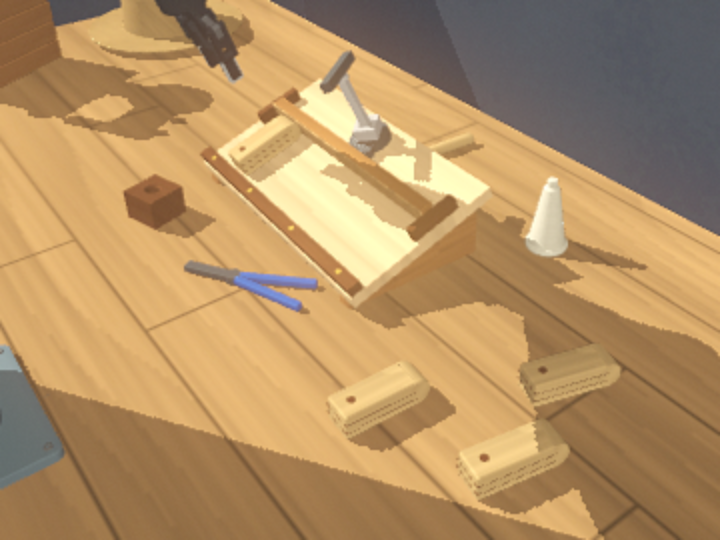

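```bash
python3 - <<'E'
from h import *
y=-17.3; c=(586.8,-350)
print(tool()[0])
plan((dk(60,0,190),ondeck(0)),(gsec(c,y,150),down(y)),(gsec(c,y,),down(y)),(gsec(c,y,170),down(y)),slot(43,110,2),slot(43,0,2))
E
```

```text
[507.5656377  241.22274641 160.10697359]
[1.8, 131.0, -78.8, 0.1, -0.0, 0.0] rows>= 4 world [478.7 111.1 235.1]
[86.5, 459.0, 122.0, -2.8, -19.9, 15.6] rows>= 10 world [ 589.7 -350.9  150. ]
[-0.0, -0.0, 187.0, 0.0, 0.0, 0.0] rows>= 4 world [ 589.7 -350.9  -37. ]
[0.0, 0.0, -207.0, 0.0, 0.0, 0.0] rows>= 5 world [ 589.7 -350.9  170. ]
[-219.3, -459.6, 45.9, 2.8, 19.9, -15.6] rows>= 11 world [517.  153.1 124.1]
[-0.0, -0.0, 110.0, 0.0, 0.0, 0.0] rows>= 3 world [554.6 152.2  20.7]
```

Call:
servo_tool([
  [0, 30, -30, 0, 0, 0],
  [1, 75, -60, 0, 0, 0],
  [1.8, 115, -78, 0, 0, 0],
  [1.8, 131, -79, 0, 0, 0],
], jaw=0.9)

```text
t: 24.0
eef_pos: [479.8, 108.8, 238.3]
orientation: [179.9, -20.3, -1.6]
contact_force: [0.8, 1.0, -0.2]
gripper_width: 0.899
grasp_force: 0.0
```

Call:
servo_tool([
  [4, 40, 5, -0.2, -2, 1.5],
  [12, 85, 13, -0.5, -4, 3],
  [21, 130, 25, -0.8, -6, 4.6],
  [30, 175, 37, -1.1, -8, 6.2],
  [39, 222, 50, -1.4, -10, 7.8],
  [49, 270, 63, -1.7, -12, 9.4],
  [59, 318, 78, -2, -14, 11],
  [70, 366, 95, -2.3, -16.5, 13],
  [79, 412, 110, -2.6, -18.5, 14.6],
  [86.5, 450, 120, -2.8, -19.9, 15.6],
])

```text
t: 25.0
eef_pos: [589.3, -344.1, 150.6]
orientation: [180.0, 0.1, -17.4]
contact_force: [1.1, -0.6, 0.3]
gripper_width: 0.9
grasp_force: 0.0
```

Call:
servo_tool([
  [0, 8, 0, 0, 0, 0],
  [0, 8, 0, 0, 0, 0],
  [0, 8, 0, 0, 0, 0],
  [0, 8, 0, 0, 0, 0],
])

```text
t: 25.4
eef_pos: [587.3, -347.8, 155.2]
orientation: [179.9, -0.2, -17.2]
contact_force: [-0.7, -0.8, 0.1]
gripper_width: 0.901
grasp_force: 0.0
```

```bash
python3 look.py; python3 - <<'E'
from h import *
y=-17.3; c=(586.8,-350)
plan((gsec(c,y,),down(y)))
E
```

```text
side bench 0.95 35 [ 587.5 -350.5  105.5   40.1  -15. ]
side bench 0.76 35 [ 454.5 -397.1  103.5   37.9  -10.6]
side bench 0.6 35 [ 396.9 -247.7  104.5   42.5   -2.2]
top DECK 0.89 419 [ 58.9 129.2 104.9  37.4   0.4] foot x 8.9 nose 108.3 z 34.4
tcp [ 587.6 -348.4  155.8] [179.9  -0.3 -17.2] [-1.   0.4  0. ] 25.6
[1.8, 1.4, 192.8, 0.1, -0.3, 0.1] rows>= 4 world [ 589.7 -350.9  -37. ]
```

Call:
servo_tool([
  [1.8, 1.4, 40, 0, 0, 0],
  [1.8, 1.4, 85, 0, 0, 0],
  [1.8, 1.4, 125, 0, 0, 0],
  [1.8, 1.4, 152, 0, 0, 0],
  [1.8, 1.4, 170, 0, 0, 0],
  [1.8, 1.4, 180, 0, 0, 0],
  [1.8, 1.4, 187, 0, 0, 0],
  [1.8, 1.4, 191, 0, 0, 0],
  [1.8, 1.4, 191, 0, 0, 0],
])

```text
t: 26.5
eef_pos: [589.5, -351.9, -35.7]
orientation: [179.9, -0.2, -17.3]
contact_force: [0.5, 0.6, -0.1]
gripper_width: 0.901
grasp_force: 0.0
```

Call:
servo_tool([
  [0, 0, 0, 0, 0, 0],
  [0, 0, 0, 0, 0, 0],
  [0, 0, 0, 0, 0, 0],
  [0, 0, 0, 0, 0, 0],
  [0, 0, 0, 0, 0, 0],
  [0, 0, 0, 0, 0, 0],
], jaw=0)

```text
t: 27.1
eef_pos: [589.8, -352.2, -35.2]
orientation: [179.9, -0.3, -17.3]
contact_force: [0.2, 1.0, 6.0]
gripper_width: 0.463
grasp_force: 52.0
```

Call:
servo_tool([
  [0, 0, -10, 0, 0, 0],
  [0, 0, -40, 0, 0, 0],
  [0, 0, -85, 0, 0, 0],
  [0, 0, -130, 0, 0, 0],
  [0, 0, -175, 0, 0, 0],
  [0, 0, -200, 0, 0, 0],
  [0, 0, -207, 0, 0, 0],
  [0, 0, -207, 0, 0, 0],
])

```text
t: 27.9
eef_pos: [588.7, -351.4, 171.5]
orientation: [179.9, -0.3, -17.3]
contact_force: [0.5, -0.6, -1.8]
gripper_width: 0.459
grasp_force: 51.4
```

```bash
python3 held.py
python3 - <<'E'
from h import *
plan(slot(43,110,2),slot(43,0,2))
E
```

```text
tcp [ 588.7 -351.4  171.5] [179.9  -0.3 -17.3] w 0.459 gf 51.376524567604065
held p 0.94 844 [[-55.0, -18.5, -71.5], [-28.9, 16.5, -60.8], [50.1, 20.8, -38.5]]
raw 487 [[-55.1, -16.2, -61.7], [-22.5, 18.8, -50.4], [50.9, 26.4, -37.3]]
[-217.0, -459.8, 44.4, 2.8, 19.9, -15.6] rows>= 11 world [517.  153.1 124.1]
[-0.0, -0.0, 110.0, 0.0, 0.0, 0.0] rows>= 3 world [554.6 152.2  20.7]
```

Call:
servo_tool([
  [-15, -30, -5, 0.2, 2, -1.5],
  [-35, -73, -15, 0.5, 4, -3],
  [-57, -118, -20, 0.8, 6, -4.6],
  [-79, -164, -20, 1.1, 8, -6.2],
  [-101, -210, -18, 1.4, 10, -7.8],
  [-123, -257, -15, 1.7, 12, -9.4],
  [-145, -304, -10, 2, 14, -11],
  [-167, -350, -5, 2.3, 16.5, -13],
  [-189, -397, 5, 2.6, 18.5, -14.6],
  [-205, -435, 20, 2.8, 19.9, -15.6],
])

```text
t: 29.0
eef_pos: [520.5, 122.7, 149.0]
orientation: [179.9, -20.1, -1.5]
contact_force: [1.9, -1.1, -0.7]
gripper_width: 0.456
grasp_force: 51.3
```

Call:
servo_tool([
  [-5, -18, 10, 0, 0, 0],
  [-5, -22, 19, 0, 0, 0],
  [-5, -22, 19, 0, 0, 0],
  [-5, -22, 19, 0, 0, 0],
])

```text
t: 29.4
eef_pos: [525.0, 142.0, 130.3]
orientation: [179.9, -20.1, -1.5]
contact_force: [0.5, -0.0, 0.1]
gripper_width: 0.456
grasp_force: 51.3
```

```bash
python3 held.py; python3 - <<'E'
from h import *
plan(slot(43,5,3),slot(43,0,3))
E
```

```text
tcp [525.  142.  130.3] [179.9 -20.1  -1.5] w 0.456 gf 51.33428335189819
held p 0.8 457 [[-53.6, -16.5, -72.7], [-20.3, 17.0, -63.6], [52.4, 22.4, -39.6]]
raw 267 [[-53.7, -14.2, -61.8], [-10.3, 18.8, -51.0], [84.4, 27.2, -37.6]]
[-10.3, -11.5, 108.6, 0.1, -0.2, -0.1] rows>= 3 world [553.8 152.2  25.8]
[-0.0, -0.0, 5.0, 0.0, 0.0, 0.0] rows>= 1 world [555.6 152.1  21.1]
```

Call:
servo_tool([
  [-6, -7, 20, 0, 0, 0],
  [-10.3, -11.5, 50, 0, 0, 0],
  [-10.3, -11.5, 75, 0, 0, 0],
  [-10.3, -11.5, 90, 0, 0, 0],
  [-10.3, -11.5, 99, 0, 0, 0],
  [-10.3, -11.5, 104, 0, 0, 0],
  [-10.3, -11.5, 104, 0, 0, 0],
  [-10.3, -11.5, 104, 0, 0, 0],
])

```text
t: 30.3
eef_pos: [552.1, 153.4, 30.8]
orientation: [179.9, -20.3, -1.5]
contact_force: [0.0, 0.2, -0.6]
gripper_width: 0.464
grasp_force: 51.4
```

```bash
python3 held.py; python3 - <<'E'
from h import *
plan(slot(43,0,3))
E
```

```text
tcp [552.1 153.4  30.8] [179.9 -20.3  -1.5] w 0.464 gf 51.41128599643707
held p 0.83 414 [[-53.7, -17.2, -72.9], [-19.1, 16.4, -65.0], [53.0, 22.2, -39.7]]
raw 632 [[-78.4, -26.4, -61.6], [-9.0, 16.7, -43.3], [79.1, 27.7, -23.7]]
[-0.1, 1.3, 10.5, 0.1, -0.3, -0.0] rows>= 1 world [555.6 152.1  21.1]
```

Call:
servo_tool([
  [0, 0, 3, 0, 0, 0],
  [0, 0, 6, 0, 0, 0],
  [0, 0, 8, 0, 0, 0],
  [0, 0, 9.5, 0, 0, 0],
  [0, 0, 9.5, 0, 0, 0],
])

```text
t: 30.9
eef_pos: [554.5, 153.5, 22.1]
orientation: [179.9, -20.2, -1.5]
contact_force: [-9.0, -1.3, 12.5]
gripper_width: 0.46
grasp_force: 53.3
```

Call:
servo_tool([
  [0, 0, 0, 0, 0, 0],
  [0, 0, 0, 0, 0, 0],
  [0, 0, 0, 0, 0, 0],
  [0, 0, 0, 0, 0, 0],
  [0, 0, -15, 0, 0, 0],
  [0, 0, -50, 0, 0, 0],
  [0, 0, -95, 0, 0, 0],
  [0, 0, -130, 0, 0, 0],
  [0, 0, -150, 0, 0, 0],
  [0, 0, -150, 0, 0, 0],
], jaw=0.7)

```text
t: 31.9
eef_pos: [504.6, 155.5, 165.5]
orientation: [180.0, -20.6, -1.5]
contact_force: [1.3, -0.1, 0.6]
gripper_width: 0.7
grasp_force: 0.0
```

```bash
python3 look.py; python3 - <<'E'
from h import *
y=-3.2; c=(396.7,-248.3)
plan((dk(40,-100,190),ondeck(0)),(gsec(c,y,150),down(y)))
E
```

```text
side DECK 0.86 260 [ 55.2  38.1 102.3  37.1   4.1] foot x 6.1 nose 102.8 z 34.2
side bench 0.6 35 [ 455.3 -398.4  104.    37.9   -9.9]
side DECK 0.58 241 [ 59.4 127.4 104.1  38.7   0.2] foot x 9.3 nose 107.4 z 34.3
side bench 0.55 35 [ 395.8 -249.9  103.1   36.9   -3.2]
top bench 0.72 37 [ 397.3 -246.7  103.6   37.1   -2. ]
top DECK 0.67 332 [60.6 43.2 89.5 37.7 -2.5] foot x 19.9 nose 102.8 z 34.0
top bench 0.65 36 [ 454.8 -395.   103.4   40.9  -11.3]
top DECK 0.62 369 [6.340e+01 1.289e+02 9.560e+01 3.710e+01 1.000e-01] foot x 19.7 nose 108.3 z 34.3
tcp [502.5 154.8 160.2] [179.9 -20.   -1.5] [-0.7  0.3 -0.5] 32.1
[-15.6, 144.4, -77.8, 0.1, -0.0, 0.0] rows>= 4 world [457.3  11.7 228.2]
[-74.5, 261.5, 56.1, -0.3, -20.0, 1.7] rows>= 6 world [ 399.7 -248.5  150. ]
```

Call:
servo_tool([
  [0, 20, -35, 0, 0, 0],
  [-5, 65, -60, 0, 0, 0],
  [-10, 110, -78, 0, 0, 0],
  [-15.6, 144.4, -78, 0, 0, 0],
], jaw=0.9)

```text
t: 32.5
eef_pos: [458.2, 10.1, 231.3]
orientation: [179.8, -20.3, -1.4]
contact_force: [0.5, -1.0, -0.2]
gripper_width: 0.903
grasp_force: 0.0
```

Call:
servo_tool([
  [-8, 30, 3, 0, -3, 0.3],
  [-20, 72, 10, 0, -6, 0.6],
  [-33, 116, 20, -0.1, -9, 0.9],
  [-46, 160, 32, -0.2, -12, 1.2],
  [-58, 204, 43, -0.2, -15, 1.4],
  [-68, 240, 52, -0.3, -18, 1.6],
  [-74.5, 261.5, 56, -0.3, -20, 1.7],
  [-74.5, 261.5, 56, -0.3, -20, 1.7],
  [-74.5, 261.5, 56, -0.3, -20, 1.7],
])

```text
t: 33.4
eef_pos: [399.7, -247.8, 150.3]
orientation: [-179.9, -0.1, -3.3]
contact_force: [1.0, -0.1, 0.8]
gripper_width: 0.897
grasp_force: 0.0
```

```bash
python3 look.py; python3 - <<'E'
from h import *
y=-3.2; c=(396.7,-248.3)
plan((gsec(c,y,),down(y)))
E
```

```text
side DECK 0.97 276 [ 55.6  40.7 103.7  38.9  -1.3] foot x 6.0 nose 104.4 z 34.5
side DECK 0.92 215 [ 58.4 126.  101.1  35.   -2.3] foot x 9.8 nose 106.0 z 34.4
side bench 0.91 35 [ 454.9 -398.1  103.7   37.3  -10.7]
side bench 0.64 35 [ 396.6 -249.3  104.8   39.5   -3.1]
top DECK 0.97 381 [ 56.3  42.5 105.   35.5  -0.9] foot x 8.0 nose 103.4 z 34.1
top DECK 0.7 410 [ 5.920e+01  1.294e+02  1.056e+02  3.700e+01 -1.000e-01] foot x 7.7 nose 108.5 z 33.9
top bench 0.65 36 [ 492.9 -407.7   40.6   26.7   46.7]
top bench 0.53 13 [378.   31.4 171.8  49.7 -50.8]
top bench 0.43 36 [ 395.9 -248.8  100.4   39.1   -1.6]
tcp [ 400.3 -247.2  152.2] [179.9  -0.2  -3.2] [-0.  -0.1  0.2] 33.6
[-1.2, 1.0, 189.2, 0.1, -0.2, 0.0] rows>= 4 world [ 399.7 -248.5  -37. ]
```

Call:
servo_tool([
  [-1, 1, 40, 0, 0, 0],
  [-1, 1, 85, 0, 0, 0],
  [-1, 1, 125, 0, 0, 0],
  [-1, 1, 152, 0, 0, 0],
  [-1, 1, 168, 0, 0, 0],
  [-1, 1, 178, 0, 0, 0],
  [-1, 1, 184, 0, 0, 0],
  [-1, 1, 187.5, 0, 0, 0],
  [-1, 1, 187.5, 0, 0, 0],
])

```text
t: 34.5
eef_pos: [400.1, -249.7, -35.0]
orientation: [179.9, -0.2, -3.2]
contact_force: [-0.7, 0.4, 0.3]
gripper_width: 0.903
grasp_force: 0.0
```

Call:
servo_tool([
  [0, 0, 0, 0, 0, 0],
  [0, 0, 0, 0, 0, 0],
  [0, 0, 0, 0, 0, 0],
  [0, 0, 0, 0, 0, 0],
  [0, 0, 0, 0, 0, 0],
  [0, 0, 0, 0, 0, 0],
], jaw=0)

```text
t: 35.1
eef_pos: [400.2, -250.0, -34.7]
orientation: [179.9, -0.2, -3.2]
contact_force: [-0.3, 0.7, 6.1]
gripper_width: 0.462
grasp_force: 51.1
```

Call:
servo_tool([
  [0, 0, -10, 0, 0, 0],
  [0, 0, -40, 0, 0, 0],
  [0, 0, -85, 0, 0, 0],
  [0, 0, -130, 0, 0, 0],
  [0, 0, -175, 0, 0, 0],
  [0, 0, -200, 0, 0, 0],
  [0, 0, -207, 0, 0, 0],
  [0, 0, -207, 0, 0, 0],
])

```text
t: 35.9
eef_pos: [399.3, -249.4, 172.3]
orientation: [179.8, -0.3, -3.2]
contact_force: [0.1, 0.5, -1.2]
gripper_width: 0.463
grasp_force: 50.6
```

```bash
python3 held.py
python3 - <<'E'
from h import *
plan(slot(-43,110,3),slot(-43,0,3))
E
```

```text
tcp [ 399.3 -249.4  172.3] [179.8  -0.3  -3.2] w 0.463 gf 50.602081418037415
held p 0.73 927 [[-55.5, -18.7, -71.6], [-28.1, 17.1, -61.8], [49.4, 21.4, -37.9]]
raw 505 [[-55.6, -15.2, -61.8], [-23.2, 18.7, -50.4], [51.5, 26.7, -37.4]]
[99.4, -321.6, 45.8, 0.3, 19.9, -1.7] rows>= 7 world [515.7  67.1 124.4]
[-0.0, -0.0, 110.0, 0.0, 0.0, 0.0] rows>= 3 world [553.3  66.2  21.1]
```

Call:
servo_tool([
  [5, -25, -5, 0, 2.5, -0.2],
  [18, -65, -10, 0, 5, -0.4],
  [32, -110, -10, 0.1, 8, -0.6],
  [47, -155, -6, 0.1, 11, -0.8],
  [62, -200, 2, 0.2, 14, -1.1],
  [78, -248, 16, 0.2, 17, -1.4],
  [92, -290, 33, 0.3, 19.9, -1.7],
  [100, -314, 44, 0.3, 19.9, -1.7],
  [100, -322, 46, 0.3, 19.9, -1.7],
  [100, -322, 46, 0.3, 19.9, -1.7],
])

```text
t: 37.0
eef_pos: [515.6, 67.7, 123.1]
orientation: [179.9, -19.8, -1.3]
contact_force: [0.7, -0.9, -1.0]
gripper_width: 0.459
grasp_force: 50.7
```

Call:
servo_tool([
  [0, 0, 0, 0, 0, 0],
  [0, 0, 0, 0, 0, 0],
  [0, 0, 0, 0, 0, 0],
])

```text
t: 37.3
eef_pos: [517.6, 65.3, 125.9]
orientation: [179.9, -20.1, -1.6]
contact_force: [0.1, -0.4, -1.0]
gripper_width: 0.46
grasp_force: 50.7
```

```bash
python3 held.py; python3 - <<'E'
from h import *
plan(slot(-43,0,4))
E
```

```text
tcp [517.6  65.3 125.9] [179.9 -20.1  -1.6] w 0.46 gf 50.746992230415344
raw 281 [[-54.7, -12.6, -61.8], [-14.2, 18.9, -50.5], [52.4, 26.2, -37.0]]
[-1.5, -1.8, 110.7, 0.1, -0.1, -0.1] rows>= 3 world [554.2  66.1  21.4]
```

Call:
servo_tool([
  [-1, -1.5, 20, 0, 0, 0],
  [-1, -1.5, 50, 0, 0, 0],
  [-1, -1.5, 75, 0, 0, 0],
  [-1, -1.5, 90, 0, 0, 0],
  [-1, -1.5, 98, 0, 0, 0],
  [-1, -1.5, 103, 0, 0, 0],
  [-1, -1.5, 103, 0, 0, 0],
  [-1, -1.5, 103, 0, 0, 0],
])

```text
t: 38.2
eef_pos: [552.1, 66.9, 29.1]
orientation: [179.9, -20.1, -1.5]
contact_force: [-0.4, 0.6, -0.7]
gripper_width: 0.454
grasp_force: 50.8
```

```bash
python3 held.py; python3 - <<'E'
from h import *
plan(slot(-43,0,4))
E
```

```text
tcp [552.1  66.9  29.1] [179.9 -20.1  -1.5] w 0.454 gf 50.800849199295044
held p 0.81 461 [[-54.8, -17.0, -72.3], [-21.3, 16.3, -64.2], [50.7, 22.1, -30.8]]
raw 683 [[-80.2, -26.8, -61.2], [-10.7, 16.9, -45.4], [87.2, 27.6, -25.2]]
[-0.8, 0.8, 8.1, 0.1, -0.2, 0.0] rows>= 1 world [554.2  66.1  21.4]
```

Call:
servo_tool([
  [0, 0, 2, 0, 0, 0],
  [0, 0, 4, 0, 0, 0],
  [0, 0, 6, 0, 0, 0],
  [0, 0, 7.5, 0, 0, 0],
  [0, 0, 7.5, 0, 0, 0],
])

```text
t: 38.8
eef_pos: [553.9, 67.0, 23.2]
orientation: [179.9, -20.1, -1.5]
contact_force: [-16.0, -2.2, 25.4]
gripper_width: 0.461
grasp_force: 54.7
```

Call:
servo_tool([
  [0, 0, 0, 0, 0, 0],
  [0, 0, 0, 0, 0, 0],
  [0, 0, 0, 0, 0, 0],
  [0, 0, 0, 0, 0, 0],
  [0, 0, -15, 0, 0, 0],
  [0, 0, -50, 0, 0, 0],
  [0, 0, -95, 0, 0, 0],
  [0, 0, -130, 0, 0, 0],
  [0, 0, -150, 0, 0, 0],
  [0, 0, -150, 0, 0, 0],
], jaw=0.7)

```text
t: 39.8
eef_pos: [504.3, 68.4, 165.5]
orientation: [179.9, -20.4, -1.5]
contact_force: [1.0, 0.4, 0.5]
gripper_width: 0.7
grasp_force: 0.0
```

```bash
python3 look.py; python3 - <<'E'
from h import *
y=-10.8; c=(454.8,-396.7)
plan((dk(40,-180,190),ondeck(0)),(gsec(c,y,150),down(y)))
E
```

```text
side bench 0.91 35 [ 455.1 -397.7  103.8   36.9  -10.8]
side DECK 0.74 330 [ 55.6 -44.6 102.2  38.3  -0.9] foot x 6.2 nose 103.9 z 34.3
side DECK 0.68 271 [ 55.3  40.4 103.6  35.3   1.1] foot x 5.3 nose 104.0 z 34.2
side DECK 0.56 219 [ 55.6 127.4  96.4  37.9   0.8] foot x 9.2 nose 100.8 z 34.4
top DECK 0.96 338 [ 65.9 -44.2  92.4  35.1  -0.6] foot x 23.7 nose 106.3 z 34.4
top DECK 0.86 403 [ 58.8 129.3 104.3  37.2   0. ] foot x 8.8 nose 106.6 z 34.2
top bench 0.74 36 [ 453.7 -394.7  102.    39.8  -11.2]
top DECK 0.73 350 [ 57.8  42.3 101.8  35.4  -1.3] foot x 14.0 nose 105.4 z 34.1
tcp [502.2  68.5 160.6] [179.9 -19.9  -1.5] [ 0.2  0.3 -0.5] 40.0
[-17.7, 138.1, -78.2, 0.1, 0.1, -0.0] rows>= 4 world [455.2 -68.3 228.2]
[-16.3, 328.8, 77.3, -1.6, -20.0, 9.2] rows>= 7 world [ 457.7 -397.3  150. ]
```

Call:
servo_tool([
  [-2, 20, -35, 0, 0, 0],
  [-7, 60, -60, 0, 0, 0],
  [-12, 105, -78, 0, 0, 0],
  [-17.7, 138, -78, 0, 0, 0],
], jaw=0.9)

```text
t: 40.4
eef_pos: [456.3, -70.5, 231.0]
orientation: [179.8, -20.2, -1.4]
contact_force: [0.9, -0.1, -0.3]
gripper_width: 0.902
grasp_force: 0.0
```

Call:
servo_tool([
  [-1, 35, 5, -0.2, -2.5, 1.1],
  [-3, 80, 14, -0.4, -5, 2.2],
  [-6, 125, 25, -0.6, -7.5, 3.4],
  [-8, 170, 37, -0.8, -10, 4.6],
  [-11, 217, 50, -1, -13, 6],
  [-13, 262, 62, -1.3, -16, 7.4],
  [-15, 302, 72, -1.5, -18.5, 8.5],
  [-16, 325, 77, -1.6, -20, 9.2],
  [-16, 329, 77, -1.6, -20, 9.2],
  [-16, 329, 77, -1.6, -20, 9.2],
])

```text
t: 41.4
eef_pos: [457.9, -397.2, 149.8]
orientation: [-179.9, 0.1, -10.8]
contact_force: [-0.0, -0.2, -0.2]
gripper_width: 0.902
grasp_force: 0.0
```

```bash
python3 look.py; python3 - <<'E'
from h import *
y=-10.8; c=(454.6,-396.7)
plan((gsec(c,y,),down(y)))
E
```

```text
side bench 0.9 35 [ 454.7 -397.9  103.4   37.2  -10. ]
side DECK 0.67 269 [ 54.7  39.5 102.   38.8   1. ] foot x 5.5 nose 103.8 z 34.1
side DECK 0.6 322 [ 56.  -45.3 103.1  37.8  -1.8] foot x 5.9 nose 104.2 z 34.1
side DECK 0.58 229 [ 58.5 127.  102.5  36.2   0.7] foot x 9.1 nose 106.9 z 34.3
top DECK 0.91 403 [ 56.9 -44.2 104.6  35.   -0.5] foot x 7.0 nose 104.0 z 34.4
top DECK 0.86 397 [ 56.   42.2 104.1  35.3  -1.2] foot x 5.9 nose 103.0 z 34.1
top DECK 0.85 397 [ 59.3 129.1 105.2  37.4   1.1] foot x 11.7 nose 108.3 z 34.6
top bench 0.64 37 [ 462.1 -392.9   85.7   32.4  -10.9]
tcp [ 458.5 -396.2  152.6] [ 1.80e+02 -1.00e-01 -1.08e+01] [ 0.5 -0.1  0. ] 41.6
[-0.9, 1.1, 189.6, 0.0, -0.1, 0.0] rows>= 4 world [ 457.5 -397.3  -37. ]
```

Call:
servo_tool([
  [-1, 1, 40, 0, 0, 0],
  [-1, 1, 85, 0, 0, 0],
  [-1, 1, 125, 0, 0, 0],
  [-1, 1, 152, 0, 0, 0],
  [-1, 1, 168, 0, 0, 0],
  [-1, 1, 178, 0, 0, 0],
  [-1, 1, 184, 0, 0, 0],
  [-1, 1, 187.5, 0, 0, 0],
  [-1, 1, 187.5, 0, 0, 0],
])

```text
t: 42.5
eef_pos: [457.8, -398.7, -34.7]
orientation: [179.9, -0.1, -10.8]
contact_force: [-0.1, 1.1, 0.5]
gripper_width: 0.899
grasp_force: 0.0
```

Call:
servo_tool([
  [0, 0, 0, 0, 0, 0],
  [0, 0, 0, 0, 0, 0],
  [0, 0, 0, 0, 0, 0],
  [0, 0, 0, 0, 0, 0],
  [0, 0, 0, 0, 0, 0],
  [0, 0, 0, 0, 0, 0],
], jaw=0)

```text
t: 43.1
eef_pos: [457.9, -399.1, -34.4]
orientation: [179.9, -0.1, -10.8]
contact_force: [0.2, -0.6, 6.6]
gripper_width: 0.46
grasp_force: 51.8
```

Call:
servo_tool([
  [0, 0, -10, 0, 0, 0],
  [0, 0, -40, 0, 0, 0],
  [0, 0, -85, 0, 0, 0],
  [0, 0, -130, 0, 0, 0],
  [0, 0, -175, 0, 0, 0],
  [0, 0, -200, 0, 0, 0],
  [0, 0, -207, 0, 0, 0],
  [0, 0, -207, 0, 0, 0],
])

```text
t: 43.9
eef_pos: [457.4, -398.4, 172.4]
orientation: [179.9, -0.1, -10.8]
contact_force: [0.8, -0.2, -1.2]
gripper_width: 0.459
grasp_force: 51.1
```

```bash
python3 held.py
python3 - <<'E'
from h import *
plan(slot(-130,110,3.5))
E
```

```text
tcp [ 457.4 -398.4  172.4] [ 1.799e+02 -1.000e-01 -1.080e+01] w 0.459 gf 51.11885726451874
held p 0.67 1059 [[-54.8, -19.6, -70.5], [-29.8, 12.0, -64.9], [50.3, 20.4, -37.5]]
raw 548 [[-54.9, -18.2, -61.6], [-27.8, 18.8, -49.4], [51.9, 26.4, -37.1]]
[-14.3, -381.4, 45.6, 1.5, 20.1, -9.2] rows>= 8 world [513.9 -19.8 124.6]
```

Call:
servo_tool([
  [0, -30, -5, 0.1, 2.3, -1],
  [-2, -72, -10, 0.3, 4.6, -2],
  [-4, -117, -10, 0.5, 7, -3.2],
  [-6, -163, -8, 0.7, 9.4, -4.3],
  [-8, -209, -2, 0.9, 11.8, -5.4],
  [-10, -256, 7, 1.1, 14.2, -6.5],
  [-12, -303, 20, 1.3, 16.6, -7.6],
  [-13.5, -345, 34, 1.4, 19, -8.7],
  [-14.3, -373, 43, 1.5, 20.1, -9.2],
  [-14.3, -381, 45.6, 1.5, 20.1, -9.2],
])

```text
t: 45.0
eef_pos: [510.9, -17.7, 121.8]
orientation: [180.0, -19.8, -1.4]
contact_force: [-0.5, 1.0, -0.6]
gripper_width: 0.466
grasp_force: 51.1
```

Call:
servo_tool([
  [0, 0, 0, 0, 0, 0],
  [0, 0, 0, 0, 0, 0],
  [0, 0, 0, 0, 0, 0],
])

```text
t: 45.3
eef_pos: [515.4, -22.9, 126.1]
orientation: [179.8, -20.2, -1.6]
contact_force: [-0.1, 0.9, -0.7]
gripper_width: 0.46
grasp_force: 51.1
```

```bash
python3 held.py; python3 - <<'E'
from h import *
plan(slot(-130,0,3.5))
E
```

```text
tcp [515.4 -22.9 126.1] [179.8 -20.2  -1.6] w 0.46 gf 51.09602093696594
held p 0.92 581 [[-53.8, -17.7, -71.6], [-20.7, 16.9, -63.6], [51.8, 21.7, -37.8]]
raw 313 [[-54.0, -15.5, -61.8], [-13.2, 18.8, -50.7], [54.0, 26.8, -36.7]]
[-2.3, -3.4, 110.9, 0.2, -0.2, -0.1] rows>= 3 world [551.5 -20.8  21.2]
```

Call:
servo_tool([
  [-1.5, -2.5, 20, 0, 0, 0],
  [-1.5, -2.5, 50, 0, 0, 0],
  [-1.5, -2.5, 75, 0, 0, 0],
  [-1.5, -2.5, 90, 0, 0, 0],
  [-1.5, -2.5, 98, 0, 0, 0],
  [-1.5, -2.5, 103, 0, 0, 0],
  [-1.5, -2.5, 103, 0, 0, 0],
  [-1.5, -2.5, 103, 0, 0, 0],
])

```text
t: 46.2
eef_pos: [549.3, -20.4, 29.3]
orientation: [179.8, -20.2, -1.5]
contact_force: [0.4, 0.5, -1.0]
gripper_width: 0.459
grasp_force: 51.1
```

```bash
python3 held.py; python3 - <<'E'
from h import *
plan(slot(-130,0,3.5))
E
```

```text
tcp [549.3 -20.4  29.3] [179.8 -20.2  -1.5] w 0.459 gf 51.13920271396637
held p 0.62 511 [[-53.9, -18.6, -71.8], [-20.8, 16.4, -65.3], [53.1, 21.9, -38.2]]
raw 742 [[-79.6, -25.5, -61.3], [-11.4, 17.5, -45.0], [78.6, 27.4, -25.4]]
[-0.8, 0.4, 8.5, 0.2, -0.3, 0.0] rows>= 1 world [551.5 -20.8  21.2]
```

Call:
servo_tool([
  [0, 0, 2, 0, 0, 0],
  [0, 0, 4, 0, 0, 0],
  [0, 0, 6, 0, 0, 0],
  [0, 0, 7.5, 0, 0, 0],
  [0, 0, 7.5, 0, 0, 0],
])

```text
t: 46.8
eef_pos: [551.1, -20.2, 23.3]
orientation: [179.8, -20.2, -1.4]
contact_force: [-15.7, -1.8, 24.9]
gripper_width: 0.454
grasp_force: 54.9
```

Call:
servo_tool([
  [0, 0, 0, 0, 0, 0],
  [0, 0, 0, 0, 0, 0],
  [0, 0, 0, 0, 0, 0],
  [0, 0, 0, 0, 0, 0],
  [0, 0, -15, 0, 0, 0],
  [0, 0, -50, 0, 0, 0],
  [0, 0, -95, 0, 0, 0],
  [0, 0, -140, 0, 0, 0],
  [0, 0, -190, 0, 0, 0],
  [0, 0, -200, 0, 0, 0],
], jaw=0.7)

```text
t: 47.8
eef_pos: [484.3, -18.5, 215.2]
orientation: [179.6, -20.7, -1.4]
contact_force: [0.7, -0.6, 0.7]
gripper_width: 0.699
grasp_force: 0.0
```

```bash
cat > keyh.py <<'E'
from scene import *
for n in('side','top'):
    im,d=snap(n); P=cloud(n,d)
    for k in best('key',n,2):
        h=RD.inv().apply(P[k['region']&(d>0)]-O); h=h[(h[:,2]>105)&(h[:,2]<145)&(abs(h[:,1])<80)&(h[:,0]>120)]
        if len(h)<30: continue
        q=h[h[:,2]>np.percentile(h[:,2],60)-4]; print(n,round(k['p'],2),len(h),'mid',((np.percentile(h,2,axis=0)+np.percentile(h,98,axis=0))/2).round(1),'rect',rect(h[:,:2]),'z',np.percentile(h[:,2],[2,50,98]).round(1))
E
python3 look.py s7.png; python3 keyh.py
```

```text
side DECK 0.92 393 [  57.3 -130.7  104.8   40.7   -0.9] foot x 7.1 nose 106.1 z 34.2
side DECK 0.82 267 [53.7 41.  99.9 37.1 -0.6] foot x 6.2 nose 102.1 z 34.5
side DECK 0.67 229 [ 58.9 125.1 102.2  36.7  -2.1] foot x 9.8 nose 106.9 z 34.5
top DECK 0.93 413 [  57.7 -130.7  105.2   34.9    0.2] foot x 7.1 nose 104.8 z 34.3
top DECK 0.79 406 [ 58.3 -44.1 107.4  35.1  -0.4] foot x 6.4 nose 106.3 z 34.6
top DECK 0.72 409 [ 58.6 129.2 104.4  37.2  -0. ] foot x 7.6 nose 107.8 z 34.3
top DECK 0.6 406 [ 56.2  42.3 104.6  35.2  -1.4] foot x 5.3 nose 105.7 z 34.2
tcp [482.1 -17.6 207.9] [179.8 -20.1  -1.5] [-0.2  0.6  0.1] 48.0
side 0.58 160 mid [176.9  21.9 123.3] rect [177.7  23.6  95.   20.3  38.8] z [106.6 127.  140. ]
top 0.74 296 mid [177.6  27.3 126.9] rect [177.4  26.3  98.3  21.9  39.1] z [111.8 127.8 142. ]
```

View pics/s7.png

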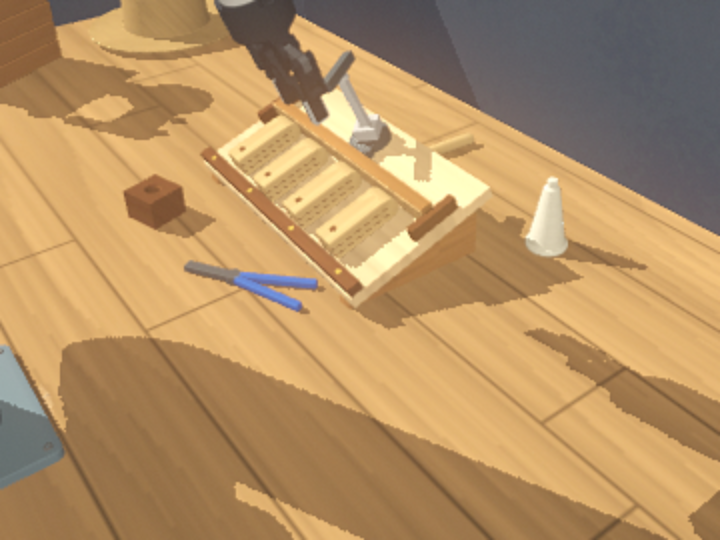

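```bash
python3 - <<'E'
from scene import *
for n in('side','top'):
    im,d=snap(n); P=cloud(n,d)
    cv2.imwrite(f'pics/z_{n}.png',cv2.resize(im[90:190,170:290,::-1] if n=='side' else im[110:210,150:270,::-1],None,fx=4,fy=4))
    for b in best('bar_face',n):
        h=RD.inv().apply(P[b['region']&(d>0)]-O); h=h[(h[:,2]>20)&(h[:,2]<32)&(abs(h[:,1])<190)]; print(n,'bar top x',np.percentile(h[:,0],[3,50,97]).round(1))
    for k in best('cam',n):
        h=RD.inv().apply(P[k['region']&(d>0)]-O); h=h[(h[:,2]>35)&(h[:,2]<43)&(np.hypot(h[:,0]-174,h[:,1])<30)]; print('head',rect(h[:,:2]),len(h))
    # shank axis
    h=RD.inv().apply((P-O).reshape(-1,3)); h=h[(d>0).ravel()]
    for z in(45,60,75,90,105,120,135):
        t=h[(abs(h[:,2]-z)<6)&(abs(h[:,0]-174)<60)&(abs(h[:,1])<75)]
        if len(t): print(z,len(t),t.mean(0).round(1),t.min(0).round(),t.max(0).round())
a=cv2.imread('pics/z_side.png');b=cv2.imread('pics/z_top.png'); cv2.imwrite('pics/z.png',cv2.resize(np.hstack([a,b]),(792,330)))
E
```

```text
side bar top x [117.1 125.4 138.1]
head [174.    0.5  36.   34.8 -45.5] 62
45 59 [174.6  -0.6  42.1] [153. -24.  39.] [196.  17.  51.]
60 26 [174.6   5.1  60.5] [168.  -1.  54.] [184.  11.  65.]
75 25 [175.2   9.2  75. ] [168.   0.  70.] [185.  17.  81.]
90 22 [175.2  14.3  90.3] [169.   8.  84.] [185.  21.  95.]
105 20 [178.7  19.6 104.7] [169.   8. 100.] [218.  50. 111.]
120 64 [191.4  32.  120.6] [141.  -7. 114.] [218.  61. 126.]
135 69 [156.9   7.2 134.2] [138. -11. 129.] [187.  32. 140.]
top bar top x [116.3 127.5 137.7]
head [173.9   0.3  34.2  33.7 -50.6] 81
45 58 [176.1  -2.7  41.7] [154. -18.  39.] [197.  16.  49.]
60 8 [177.5   4.2  59.2] [169.   0.  55.] [182.   8.  64.]
75 13 [176.2   8.9  75.9] [166.   5.  70.] [183.  15.  81.]
90 11 [177.6  13.5  89.5] [170.   9.  84.] [183.  18.  96.]
105 4 [205.5  39.8 106.5] [179.  15. 102.] [217.  51. 109.]
120 113 [195.1  39.9 121.1] [156.  -0. 114.] [218.  62. 126.]
135 119 [159.4  13.4 134.3] [135.  -9. 129.] [204.  45. 141.]
```

View pics/z.png

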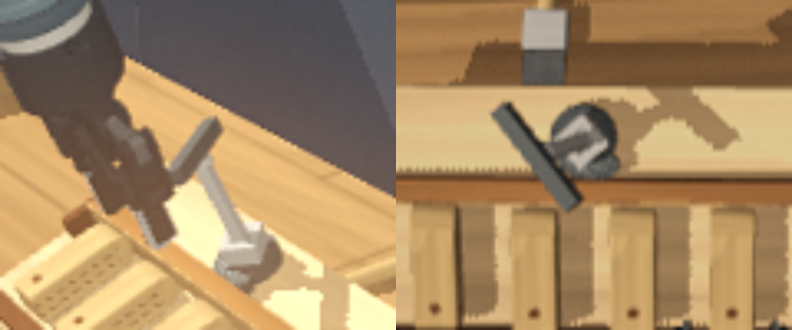

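```bash
cat > regrasp.py <<'E'
from h import *
a=np.array([0.02,0.31,1]);a/=np.linalg.norm(a);u=np.array([76,60,-22.]);u-=a*(a@u);u/=np.linalg.norm(u)
M=np.c_[u,np.cross(-a,u),-a]; RK=RD*R.from_matrix(M); Hc=np.array([176.5,25,120.])
def pre(b): return (O+RD.apply(Hc-a*(55.1-b)),RK)
E
python3 - <<'E'
from regrasp import *
p,Rt,s=tool(); print(RK.as_euler('xyz',degrees=True))
plan((p+Rt.apply([0,0,-110]),Rt),pre(120),pre(0))
E
```

```text
[154.97748302  -4.01021344  36.17584569]
[-0.0, -0.0, -110.0, 0.0, 0.0, 0.0] rows>= 3 world [444.6 -16.4 312.1]
[120.1, -172.8, 90.7, -15.9, -7.1, -39.5] rows>= 6 world [593.2 152.4 267.8]
[-0.0, -0.0, 120.0, 0.0, 0.0, 0.0] rows>= 3 world [629.3 115.9 159.3]
```

Call:
servo_tool([
  [0, 0, -40, 0, 0, 0],
  [0, 0, -85, 0, 0, 0],
  [0, 0, -110, 0, 0, 0],
  [0, 0, -110, 0, 0, 0],
], jaw=1)

```text
t: 48.9
eef_pos: [446.0, -17.1, 317.1]
orientation: [179.6, -20.6, -1.4]
contact_force: [0.0, -0.2, -1.0]
gripper_width: 0.999
grasp_force: 0.0
```

Call:
servo_tool([
  [15, -20, 8, -2.2, -1, -5.5],
  [32, -45, 18, -4.5, -2, -11],
  [50, -72, 30, -6.8, -3, -17],
  [70, -100, 45, -9, -4, -22.5],
  [88, -127, 60, -11.4, -5, -28.2],
  [105, -150, 76, -13.6, -6, -34],
  [116, -166, 86, -15.9, -7.1, -39.5],
  [120, -173, 90.7, -15.9, -7.1, -39.5],
  [120, -173, 90.7, -15.9, -7.1, -39.5],
])

```text
t: 49.8
eef_pos: [592.8, 153.6, 265.5]
orientation: [155.1, -3.9, 36.2]
contact_force: [-0.1, -0.1, -0.2]
gripper_width: 1.003
grasp_force: 0.0
```

Call:
servo_tool([
  [0, 0, 0, 0, 0, 0],
  [0, 0, 0, 0, 0, 0],
])

```text
t: 50.0
eef_pos: [592.9, 151.3, 268.9]
orientation: [155.0, -4.1, 36.0]
contact_force: [-0.1, 0.1, 1.0]
gripper_width: 1.003
grasp_force: 0.0
```

```bash
python3 - <<'E'
from regrasp import *
print(tool()[0],tool()[2]['orientation'],tool()[2]['qpos'].round(1))
plan(pre(0))
im,d=snap('side'); cv2.imwrite('pics/r8.png',cv2.resize(im[30:190,130:330,::-1],None,fx=3.5,fy=3.5))
E
python3 keyh.py
```

```text
[592.85841134 151.25984811 268.93954234] [154.95135194  -4.14380032  36.02321117] [ 18.   13.2  84.9 -23.8  71.4  78.4]
[0.7, -1.2, 120.8, 0.0, -0.1, -0.2] rows>= 3 world [629.3 115.9 159.3]
side 0.86 177 mid [174.9  22.5 122.9] rect [177.2  23.1  96.3  22.3  38.1] z [106.1 127.7 139.8]
top 0.79 227 mid [177.7  26.1 125.7] rect [177.8  25.6  98.2  21.2  33.3] z [110.9 129.6 140.5]
```

View pics/r8.png

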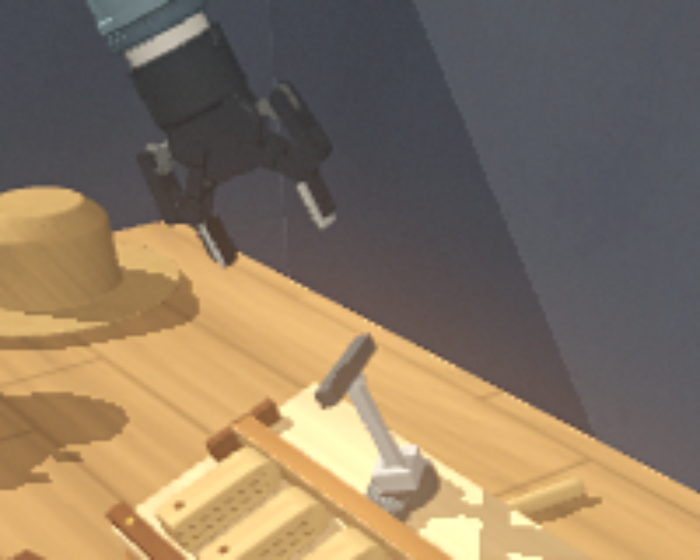

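The open gripper is aligned with the leaning key (handle at about (345,370)). Descend and grip.

Call:
servo_tool([
  [0.7, -1.2, 35, 0, 0, 0],
  [0.7, -1.2, 65, 0, 0, 0],
  [0.7, -1.2, 88, 0, 0, 0],
  [0.7, -1.2, 104, 0, 0, 0],
  [0.7, -1.2, 113, 0, 0, 0],
  [0.7, -1.2, 119, 0, 0, 0],
  [0.7, -1.2, 119, 0, 0, 0],
])

```text
t: 50.95
eef_pos: [629.0, 117.4, 160.0]
orientation: [155.0, -4.1, 36.1]
contact_force: [-0.2, -0.2, 0.2]
gripper_width: 1.003
grasp_force: 0.0
```

Call:
servo_tool([
  [0, 0, 0, 0, 0, 0],
  [0, 0, 0, 0, 0, 0],
  [0, 0, 0, 0, 0, 0],
  [0, 0, 0, 0, 0, 0],
  [0, 0, 0, 0, 0, 0],
  [0, 0, 0, 0, 0, 0],
  [0, 0, 0, 0, 0, 0],
  [0, 0, 0, 0, 0, 0],
], jaw=0, grip_force=80)

```text
t: 51.75
eef_pos: [629.1, 117.8, 160.6]
orientation: [154.9, -4.1, 36.2]
contact_force: [-2.4, 2.3, 4.3]
gripper_width: 0.171
grasp_force: 78.7
```

```bash
python3 - <<'E'
from regrasp import *
p,Rt,s=tool(); print(p,s['orientation'],s['contact_force'],s['wrist_torque'])
tip=p+Rt.apply([0,0,47.9]); td=RD.inv().apply(tip-O); print('tip deck',td)
# upright in 3 steps about the tip, towards tip (174,0,22.5), yaw 42
from scipy.spatial.transform import Slerp
Rf=ondeck(42); sl=Slerp([0,1],R.concatenate([Rt,Rf]))
for f in(.33,.67,1):
    Ri=sl(f); tp=O+RD.apply(td+(np.array([174,0,22.5])-td)*f); pi=tp-Ri.apply([0,0,47.9]); print(f,delta(pi,Ri))
E
```

```text
[629.05031034 117.83831435 160.62515507] [154.94686509  -4.10164013  36.1516648 ] [-2.43373665  2.25423727  4.30301073] [ 0.19873334  0.34362706 -0.07208061]
tip deck [174.75872647  -3.51688829  22.95638035]
0.33 [-2.7  2.4  0.   4.1  4.  -0.7]
0.67 [-5.5  4.8  0.6  8.3  8.1 -1.5]
1 [-8.1  7.2  1.6 12.3 12.  -2.2]
```

Call:
servo_tool([
  [-1.3, 1.2, 0, 2, 2, -0.3],
  [-2.7, 2.4, 0, 4.1, 4, -0.7],
  [-4.1, 3.6, 0.3, 6.2, 6, -1.1],
  [-5.5, 4.8, 0.6, 8.3, 8.1, -1.5],
  [-6.8, 6, 1.1, 10.3, 10, -1.8],
  [-8.1, 7.2, 1.6, 12.3, 12, -2.2],
  [-8.1, 7.2, 1.6, 12.3, 12, -2.2],
])

```text
t: 52.45
eef_pos: [626.5, 105.8, 160.7]
orientation: [166.4, -14.7, 42.1]
contact_force: [2.4, 3.0, -2.5]
gripper_width: 0.17
grasp_force: 78.1
```

```bash
python3 kt.py; python3 look.py
```

```text
tip deck [173.5  -1.5  21.6] yaw/tilt [41.8  0.1 -0. ] F [ 2.4  3.  -2.5] T [ 0.66 -0.08  0.22] q6 49.9 t 52.45
side DECK 0.91 288 [ 55.7  42.6 104.2  39.7  -0.7] foot x 6.3 nose 105.0 z 34.1
side DECK 0.79 309 [ 56.5 -46.9 103.   37.8  -0.8] foot x 6.7 nose 103.5 z 34.4
side DECK 0.74 359 [  56.3 -133.7  103.7   36.3    0.4] foot x 7.2 nose 105.3 z 34.2
side DECK 0.66 214 [ 58.3 124.5 100.9  33.8   0.5] foot x 10.1 nose 105.7 z 34.4
top DECK 0.72 416 [  57.5 -129.1  104.9   37.6    0.5] foot x 9.6 nose 107.1 z 34.4
top DECK 0.57 302 [ 57.4 -48.4 104.5  26.5  -0.3] foot x 6.6 nose 106.1 z 34.4
top bench 0.26 80 
tcp [626.5 107.1 160.8] [166.3 -14.6  42.3] [ 1.3  0.3 -1.8] 52.65
```

Call:
servo_tool([
  [0, 0, 0, 0, 0, -6],
  [0, 0, 0, 0, 0, -12],
  [0, 0, 0, 0, 0, -18],
  [0, 0, 0, 0, 0, -24],
  [0, 0, 0, 0, 0, -30],
  [0, 0, 0, 0, 0, -36],
  [0, 0, 0, 0, 0, -41],
  [0, 0, 0, 0, 0, -44],
  [0, 0, 0, 0, 0, -44],
  [0, 0, 0, 0, 0, -44],
])

```text
t: 53.65
eef_pos: [627.8, 107.1, 161.6]
orientation: [160.0, -1.3, 84.7]
contact_force: [4.9, -1.5, -3.6]
gripper_width: 0.167
grasp_force: 78.0
```

```bash
python3 kt.py; cat > bar.py <<'E'
from scene import *
for n in('top','side'):
    im,d=snap(n); P=cloud(n,d)
    for b in best('bar_face',n):
        p=P[b['region']&(d>0)]; h=RD.inv().apply(p-O); h=h[(h[:,2]>20)&(h[:,2]<32)&(abs(h[:,1])<190)]; print(n,'bar top x',np.percentile(h[:,0],[3,50,97]).round(1))
    for k in best('cam',n):
        h=RD.inv().apply(P[k['region']&(d>0)]-O); h=h[(h[:,2]>35)&(h[:,2]<43)&(np.hypot(h[:,0]-174,h[:,1])<30)]; print('head',rect(h[:,:2]) if len(h)>10 else '',len(h))
E
python3 bar.py
```

```text
tip deck [175.   -0.2  22.1] yaw/tilt [86.  -0.1 -0.1] F [ 4.9 -1.5 -3.6] T [-0.24 -0.76 -0.18] q6 6.1 t 53.65
top bar top x [119.9 132.4 141.8]
head [177.  -11.1  19.5  13.8 -26.8] 27
side bar top x [121.  130.7 142.3]
head [173.6  -3.4  33.2  30.3 -17.6] 51
```

Call:
servo_tool([
  [0, 0, 0, 0, 0, 8],
  [0, 0, 0, 0, 0, 16],
  [0, 0, 0, 0, 0, 24],
  [0, 0, 0, 0, 0, 32],
  [0, 0, 0, 0, 0, 40],
  [0, 0, 0, 0, 0, 48],
  [0, 0, 0, 0, 0, 56],
  [0, 0, 0, 0, 0, 64],
  [0, 0, 0, 0, 0, 72],
  [0, 0, 0, 0, 0, 78],
])

```text
t: 54.95
eef_pos: [626.7, 107.5, 161.4]
orientation: [177.1, -19.8, 6.7]
contact_force: [1.5, 0.1, -0.7]
gripper_width: 0.17
grasp_force: 78.8
```

```bash
python3 kt.py; python3 look.py
```

```text
tip deck [173.9   0.2  22.2] yaw/tilt [ 7.7  0.  -0.1] F [ 1.5  0.1 -0.7] T [ 0.02 -0.17  0.2 ] q6 84.4 t 54.95
side DECK 0.95 311 [ 56.  -46.9 102.6  36.2  -1.4] foot x 6.7 nose 104.6 z 34.1
side DECK 0.8 271 [ 55.1  41.1 103.   37.4  -0.3] foot x 5.8 nose 103.5 z 34.1
side DECK 0.73 254 [ 57.8 129.  104.1  41.6  -3. ] foot x 7.2 nose 104.8 z 34.3
side DECK 0.66 365 [  55.4 -132.1  100.3   38.1   -1.5] foot x 7.1 nose 102.4 z 34.3
top DECK 0.74 388 [  57.7 -130.7  104.9   34.5    0.6] foot x 8.3 nose 105.9 z 33.9
tcp [626.7 107.4 161.4] [177.  -19.7   7.2] [ 0.8  0.8 -1.8] 55.15
```

Call:
servo_tool([
  [0, 0, 0, 0, 0, 4],
  [0, 0, 0, 0, 0, 8],
  [0, 0, 0, 0, 0, 12],
  [0, 0, 0, 0, 0, 15],
  [0, 0, 0, 0, 0, 18],
  [0, 0, 0, 0, 0, 18],
])

```text
t: 55.75
eef_pos: [626.7, 107.6, 161.4]
orientation: [-176.4, -19.7, -12.0]
contact_force: [1.3, 2.1, -0.5]
gripper_width: 0.169
grasp_force: 78.8
```

```bash
python3 kt.py; python3 bar.py
```

```text
tip deck [173.8   0.3  22.2] yaw/tilt [-9.9  0.  -0. ] F [ 1.3  2.1 -0.5] T [ 0.43 -0.13  0.25] q6 101.9 t 55.75
top bar top x [111.1 123.2 132.9]
head  0
side bar top x [111.6 121.6 133.3]
head [175.8  -2.2  36.2  33.1  -1.8] 67
```

Nearly home; push to the stop, watching torque.

Call:
servo_tool([
  [0, 0, 0, 0, 0, 2],
  [0, 0, 0, 0, 0, 4],
  [0, 0, 0, 0, 0, 6],
  [0, 0, 0, 0, 0, 6],
])

```text
t: 56.45
eef_pos: [626.7, 107.4, 161.4]
orientation: [-174.3, -19.2, -18.4]
contact_force: [-0.0, 3.9, 0.7]
gripper_width: 0.169
grasp_force: 79.0
```

```bash
python3 kt.py; python3 bar.py; python3 look.py
```

```text
tip deck [1.739e+02 1.000e-01 2.220e+01] yaw/tilt [-16.   0.  -0.] F [-0.   3.9  0.7] T [ 0.81 -0.15  0.44] q6 107.9 t 56.45
top bar top x [111.3 123.  132.2]
head [178.    0.8  32.1  23.7  85.5] 23
side bar top x [108.5 120.3 132.4]
side DECK 0.96 311 [ 51.9 -44.5  99.4  38.8  -0.2] foot x 3.8 nose 99.1 z 34.3
side DECK 0.93 355 [  52.6 -132.8  101.9   39.1    1.9] foot x 3.5 nose 99.5 z 34.2
side DECK 0.91 189 [ 52.1 123.7  97.7  31.2  -0.8] foot x 6.2 nose 99.4 z 34.4
side DECK 0.79 294 [ 52.6  42.4 102.3  43.1   3.1] foot x 3.9 nose 100.7 z 34.1
top DECK 0.67 303 [ 54.1 -48.6 105.   26.4  -0.6] foot x 4.1 nose 103.6 z 34.2
top DECK 0.63 419 [  54.8 -129.   105.    37.9    0.5] foot x 3.2 nose 103.3 z 34.0
tcp [626.7 107.2 161.4] [-174.3  -19.2  -18.5] [1.  4.8 2.1] 56.95
```

Call:
servo_tool([
  [0, 0, 0, 0, 0, -5],
  [0, 0, 0, 0, 0, -10],
  [0, 0, 0, 0, 0, -15],
  [0, 0, 0, 0, 0, -15],
  [0, 0, -3, 0, 0, -15],
  [0, 0, -8, 0, 0, -15],
  [0, 0, -20, 0, 0, -15],
  [0, 0, -50, 0, 0, -15],
  [0, 0, -90, 0, 0, -15],
  [0, 0, -110, 0, 0, -15],
])

```text
t: 57.95
eef_pos: [588.7, 107.7, 268.9]
orientation: [-179.7, -20.2, -2.6]
contact_force: [0.7, -0.5, -1.5]
gripper_width: 0.174
grasp_force: 78.8
```

```bash
python3 kt.py; python3 bar.py; python3 - <<'E'
from h import *
plan(([364.5,269,150],down(3)),([364.5,269,104],down(3)))
E
```

```text
tip deck [175.1  -0.6 136.2] yaw/tilt [-1.  -0.2 -0.1] F [ 0.7 -0.5 -1.5] T [ 0.02  0.32 -0.01] q6 92.9 t 57.95
top bar top x [111.4 122.  132.3]
head [173.7  -1.6  35.   25.7  -0.8] 78
side bar top x [111.5 120.9 132. ]
head [ 1.739e+02  1.000e-01  3.550e+01  3.190e+01 -8.910e+01] 79
[-255.1, -150.8, 28.8, 0.7, -19.8, -5.5] rows>= 6 world [364.5 269.  150. ]
[0.0, -0.0, 46.0, 0.0, 0.0, 0.0] rows>= 1 world [364.5 269.  104. ]
```

Call:
servo_tool([
  [-15, -10, -2, 0, -2, -0.5],
  [-45, -28, -2, 0.1, -5, -1],
  [-80, -50, 0, 0.2, -8, -2],
  [-118, -72, 4, 0.3, -11, -3],
  [-156, -94, 9, 0.4, -14, -4],
  [-194, -115, 16, 0.6, -17, -5],
  [-226, -134, 22, 0.7, -19.8, -5.5],
  [-247, -146, 27, 0.7, -19.8, -5.5],
  [-255, -150.8, 28.8, 0.7, -19.8, -5.5],
  [-255, -150.8, 28.8, 0.7, -19.8, -5.5],
])

```text
t: 59.25
eef_pos: [364.5, 269.1, 149.8]
orientation: [179.9, 0.0, 3.1]
contact_force: [0.4, -0.4, -1.4]
gripper_width: 0.171
grasp_force: 78.6
```

Call:
servo_tool([
  [0, 0, 0, 0, 0, 0],
  [0, 0, 0, 0, 0, 0],
  [0, 0, 0, 0, 0, 0],
])

```text
t: 59.55
eef_pos: [367.1, 268.8, 151.9]
orientation: [-180.0, -0.2, 3.0]
contact_force: [0.5, 0.2, -1.7]
gripper_width: 0.174
grasp_force: 78.6
```

```bash
cat > hold.py <<'E'
from scene import *
p,Rt,s=tool(); print(p,s['orientation'],s['contact_force'])
for n in('side','top'):
    im,d=snap(n); P=cloud(n,d); q=P[(d>0)]
    for z in(p[2]-40,p[2]-25,p[2]-10):
        t=q[(abs(q[:,2]-z)<7)&(np.hypot(q[:,0]-p[0],q[:,1]-p[1])<22)]
        if len(t): print(n,round(z),len(t),t.mean(0).round(1))
    for h in best('holder',n):
        t=P[h['region']&(d>0)]; t=t[abs(t[:,2]-45)<5]; print('holder',rect(t[:,:2]))
plan(([364.5,269,104],down(3)))
E
python3 hold.py
```

```text
[367.10270402 268.79438041 151.86053602] [-179.97137758   -0.23731591    2.9849525 ] [ 0.4859103   0.17546614 -1.71108729]
side 112 18 [367.1 266.8 112.3]
side 127 26 [367.3 265.6 126.3]
side 142 26 [367.  265.5 141.5]
holder [363.4 268.4  66.5  59.4 -71.6]
holder [364.  268.1  58.6  58.2 -74. ]
[-2.0, -0.1, 47.5, -0.0, -0.2, 0.0] rows>= 1 world [364.5 269.  104. ]
```

Call:
servo_tool([
  [-2.5, 0, 20, 0, 0, 0],
  [-2.5, 0, 40, 0, 0, 0],
  [-2.5, 0, 50, 0, 0, 0],
  [-2.5, 0, 56, 0, 0, 0],
  [-2.5, 0, 61, 0, 0, 0],
  [-2.5, 0, 66, 0, 0, 0],
  [-2.5, 0, 70, 0, 0, 0],
  [-2.5, 0, 70, 0, 0, 0],
])

```text
t: 60.55
eef_pos: [363.5, 269.0, 81.0]
orientation: [-180.0, -0.1, 3.1]
contact_force: [0.1, -0.4, -2.1]
gripper_width: 0.176
grasp_force: 78.7
```

```bash
python3 - <<'E'
from h import *
p,Rt,s=tool(); print(p,s['contact_force'],s['wrist_torque'])
E
```

```text
[363.47733479 269.01101928  80.98098595] [ 0.08131327 -0.39749326 -2.07182617] [-0.00106307  0.04416548 -0.03149806]
```

Call:
servo_tool([
  [0.8, 0, 6, 0, 0, 0],
  [0.8, 0, 12, 0, 0, 0],
  [0.8, 0, 17, 0, 0, 0],
  [0.8, 0, 21, 0, 0, 0],
  [0.8, 0, 24, 0, 0, 0],
  [0.8, 0, 24, 0, 0, 0],
])

```text
t: 61.15
eef_pos: [364.1, 269.0, 56.7]
orientation: [180.0, -0.1, 3.1]
contact_force: [-0.4, -0.2, -2.2]
gripper_width: 0.17
grasp_force: 78.7
```

Call:
servo_tool([
  [0, 0, 0, 0, 0, 0],
  [0, 0, 0, 0, 0, 0],
  [0, 0, 0, 0, 0, 0],
  [0, 0, 0, 0, 0, 0],
  [0, 0, 0, 0, 0, 0],
  [0, 0, -5, 0, 0, 0],
  [0, 0, -30, 0, 0, 0],
  [0, 0, -75, 0, 0, 0],
  [0, 0, -120, 0, 0, 0],
  [0, 0, -170, 0, 0, 0],
], jaw=1)

```text
t: 62.15
eef_pos: [363.2, 268.7, 228.9]
orientation: [180.0, -0.1, 3.1]
contact_force: [1.4, 0.8, 0.1]
gripper_width: 0.999
grasp_force: 0.0
```

Call:
servo_tool([
  [0, 0, -30, 0, 0, 0],
  [-50, 0, -50, 0, 0, 0],
  [-80, 0, -60, 0, 0, 0],
  [-80, 0, -60, 0, 0, 0],
  [-80, 0, -60, 0, 0, 0],
])

```text
t: 62.65
eef_pos: [283.9, 264.9, 287.8]
orientation: [-179.9, -0.3, 3.1]
contact_force: [0.1, 0.8, -0.6]
gripper_width: 1.004
grasp_force: 0.0
```

```bash
python3 look.py f9.png; python3 bar.py; python3 - <<'E'
from scene import *
for n in('side','top'):
    im,d=snap(n); P=cloud(n,d)
    for k in best('key',n):
        p=P[k['region']&(d>0)]; p=p[(p[:,2]>100)&(p[:,2]<130)&(p[:,1]<330)]; print(n,'key',rect(p[:,:2]),np.percentile(p[:,2],[5,50,95]))
E
```

```text
side DECK 0.95 239 [ 52.9 125.9 102.1  36.2  -0.3] foot x 3.1 nose 101.2 z 34.2
side DECK 0.83 370 [  53.4 -133.4  102.6   35.7   -0.2] foot x 3.8 nose 101.0 z 34.3
side DECK 0.67 273 [ 53.9  40.4 104.   36.2   1.3] foot x 3.9 nose 102.6 z 34.3
side DECK 0.66 341 [ 5.410e+01 -4.380e+01  1.034e+02  4.010e+01 -1.000e-01] foot x 4.4 nose 101.6 z 34.3
top DECK 0.95 413 [ 53.8 -42.6 104.7  38.   -0.5] foot x 3.5 nose 102.8 z 34.4
top DECK 0.88 398 [  54.5 -130.5  104.6   34.9    0.5] foot x 4.1 nose 101.7 z 34.4
top DECK 0.83 406 [ 54.2 129.5 107.1  37.3   0. ] foot x 4.0 nose 102.1 z 34.1
top DECK 0.7 413 [ 53.3  42.6 104.1  35.3  -0.9] foot x 2.9 nose 102.0 z 33.8
tcp [284.5 264.6 286.4] [ 1.8e+02 -1.0e-01  3.0e+00] [ 0.4 -0.4 -0.1] 62.85
top bar top x [109.8 121.5 132.1]
head [173.7   1.   35.2  31.3  -0.6] 109
side bar top x [111.6 121.  132.7]
head [174.4   1.5  39.2  34.3 -86.9] 90
side key [364.8 266.8  99.5  21.4   2.3] [104.38635313 115.36425851 120.47865045]
top key [364.3 269.3  94.8  19.5   3.1] [107.05794787 117.28864403 122.69882563]
```

View pics/f9.png

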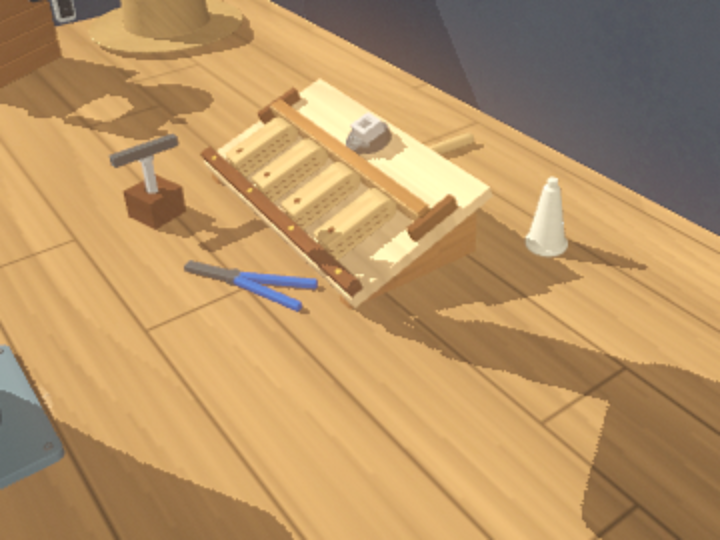

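The four sections are clamped at the cleat, the bar is closed, and the key stands in its holder at crop pixel (148,165). Handing in.

```bash
python3 -c "
from plant import ctrl; print(ctrl.finish_job())"
```

```text
the job is handed in; nothing more can be done
None
```

Job handed in, with no verdict returned: my last camera check showed all four sections flat and foot-down at the cleat, the clamp bar closed and the key standing in its holder; the key had been knocked partway shut while I was placing sections, so I reopened the clamp fully before closing it.

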